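Wind a blank out of the feed slide with the crank

ROBOT

A 7-joint arm with a two-finger parallel gripper is mounted at the origin on a cart in front of the work surface, level with it; the furniture and walls round the work are solid. World frame = base frame: x ahead of the robot, y to its left, z up, the work surface at z = 0. Lengths are in m, angles in rad, forces in N, time in s.
With the tool pointing down it reaches from about 0.425 to 0.975 m from the base axis. Payload 16.7 kg.
Tool frame: the origin (TCP) lies between the finger pads; the fingertips stand 8 mm ahead of it and the grasp point (between the pads) lies 11 mm behind it (arm.nose_length is the z of the fingertips in the tool frame, in m); z points along the fingers, y is the line along which they close (so a half turn about z gives the same grasp; the last joint's range is limited). The gripper opens to 85 mm and grips with 20 to 120 N. Pads are 22 mm wide; open, the fingers measure 114 mm over their backs; the gripper's body (76 mm by 85 mm) begins 54 mm behind the grasp point. The pads swing forward as they close: fully open they stand 13 mm farther back than shut.
Start: joints at [1.065, 0.426, 0.074, 1.606, -0.034, 1.111, -0.067], TCP at [0.236, -0.632, 0.239] pointing down, gripper open.
Joint ranges: [-2.85, 2.85], [-0.5, 2.14], [-1.23, 1.37], [0.21, 2.46], [-1.02, 4.16], [0.16, 2.05], [-2.73, 2.73]. Speed limits (rad/s): [1.89, 1.89, 2.39, 2.39, 3.01, 3.01, 3.01].

INTERFACE

Orientations are given as a unit quaternion [x, y, z, w].
In Python, from workcell import arm gives the robot as it stands.
- The arm moves only by the tool send_rows, never from a script. Its argument "rows" is a list of rows, each a list of 7 numbers: the shift along the tool's x, y, z as a fraction of full scale, then the turn, a rotation vector about the tool's x, y, z as a fraction of full scale, then the opening, from 0 (shut) to 1 (fully open). A call has exactly 5 rows; each row shifts and turns the commanded pose from where the row before left it, along the tool's axes as they then stand; what a row does not reach is not made up. Full scale, the value 1, is 0.04 m for a shift and 0.1 rad for a turn. A row lasts 1/8 s, in which the tool goes at most 62.5 mm and 10.7 degrees, less where a joint would pass 70% of its speed; a pose out of reach is approached as far as the arm can. A call with a number of a shift or a turn outside -1 to 1 is refused whole. A call with a gripper value outside its range is refused whole. The fingers move at their own pace and stop on an object; the grip force is fixed at half the most. Time passes only in rows, so rows that do not move let the fingers close, or fill a call up. It gives the time, the measured TCP pose, the force, the opening and the grip force at its end, in the units of the state.
- arm.get_obs(): the state, without advancing time (a new reading comes with each control period).
- arm.capture(name): name is "scene" or "top"; returns a dict with "pixels" (480x640x3 uint8, blue, green, red), "range_z" (480x640 float32, m along the optical axis (not along the pixel's ray), 0 where there is no reading), "fx", "fy", "cx", "cy" (pixels), "R" (3x3) and "t" (3): a world point X has camera coordinates R X + t. Camera axes: x right, y down, z forward; pixel columns grow to the right and rows downward; lengths in m; the calibration is good to about 2 mm. A picture is of the moment at which its call begins.
- arm.finish_job(): hands the job in; it is judged then, once.
The state is a dict: "time_s": time; "joint_positions": joint angles; "qd": joint speeds; "effort": joint torques, N m; "position": TCP position; "orientation": TCP orientation; "contact_force": force on the tool from outside, world axes, zero at the start; "moment": the same for the moment, N m; "finger_gap": opening from 0.0 (shut) to 1.0 (fully open); "grip_force": force on a finger pad.
Only numpy, scipy, OpenCV 4.12 (cv2) and the standard library are available. Lean on these libraries where they do the work, as an engineer would, in place of code of your own. Each camera call takes 0.05 s, during which the arm holds its last target. There are 200 camera calls.

TASK

Fit the loose crank fully home on the slanted square shaft of the green feed slide and wind it round clockwise, about two full turns, to the end of its travel, so that the orange pusher feeds the flat blue blank out over the open end of the guide. Then draw the blank the rest of the way out, lay it flat in the grey tray without dropping it, and leave the crank seated on the shaft. Do not knock over or push about the tape roll, spray can, oil can, drill chuck or vee block.

Things in the scene. Friction and masses are not known exactly. Their poses are not given: they have to be found in the camera images.
- feeder: Green feed slide, fixed on the bench, level. Origin on the bench under the guide; x away from the robot, y left (at yaw 0), z up. The guide, a channel along y, runs from y = -75 mm (open end) to +125 mm (closed), centred on x = 0. The base below it is 84 mm wide (100 at the foot). On the robot's side is the winder head, 76 mm long in x, its top slanted 25 degrees to -x.
- guide_mouth (a point): Centre of the channel's floor at the open end, (0, -75, 62) mm in the feeder's frame, where the blank comes out towards -y. Dark keeper strips along both sides, 82 mm wide overall, 76.5 mm high above the bench, cover the blank's edges (36 mm slot between), so the blank lifts only once drawn wholly out past this mouth.
- pusher_face (a point): Middle of the orange pusher's front face at the channel's floor; the pusher stands 86 mm high above the bench and moves towards the mouth: y in the feeder's frame = 87 mm minus 6.37 mm per rad of the winder. The blank starts 2 to 11 mm ahead of it, with its front end just inside the mouth.
- winder (a joint): Angle of the square shaft, rad; grows clockwise seen from above (looking down on the shaft's end). Starts between 0 and 0.8; hard stop at 13.2, fully fed: the blank then sticks out about 72 mm. It stays where it is left; turning takes about 0.15 N m.
- winder_seat (a point): Centre of the shoulder at the foot of the square shaft, at (-90, 40, 105) mm in the feeder's frame; turns with the shaft. z points out along the shaft, 25 degrees from vertical towards the feeder's -x; x and y are square to its flats. Shaft 16 mm square for 22 mm above the shoulder, then stepped in to 13.5 and 10.5 mm, ending at 30 mm.
- crank: Loose crank, 0.25 kg, lying socket down. Origin: centre of the hub's underside (socket mouth); z up the hub, x along the arm to the sleeve. Steel hub 30 mm square (sides along x, y), 60 mm high; its socket is 18.4 mm square (sides along x, y), 34 mm deep, and fits the shaft in four ways. Arm 16 mm wide, 2 to 12 mm high. Fully home, the underside rests on the shaft's shoulder.
- crank_grip (a point): Middle of the red sleeve that spins freely on the crank's pin, 65 mm from the hub's axis, 41 mm above the hub's underside; sleeve 26 mm across, 52 mm long, its axis along the hub's.
- blank: Flat aluminium blank coated with marking-out blue, 50 (x) x 150 (y) x 6 mm, 0.125 kg, in the feeder's guide with its long side along the guide. Origin at the centre of its underside.
- tray: Grey open tray 200 (x) x 300 (y) mm, 32 mm high, fixed to the bench. Origin at the centre of its underside; its floor is 2 mm above the bench.
- tape_roll: Bystander: roll of pale yellow masking tape lying flat, 104 mm across, 25 mm high. Origin at the centre of its underside.
- spray_can: Bystander: teal spray can, standing, 67 mm across, 198 mm high. Origin at the centre of its underside.
- oil_can: Bystander: green oil can with a long bent spout, standing, 68 x 90 mm, 174 mm high. Origin at the centre of its underside.
- drill_chuck: Bystander: steel drill chuck standing on its jaws, 44 mm across, 86 mm high. Origin at the centre of its underside.
- vee_block: Bystander: steel vee block, 50 x 60 mm, 42 mm high. Origin at the centre of its underside.
There are look-alikes about, which are no part of the job. Leave any pink or turquoise look-alike of the crank alone.

How it is judged:
By the outcome, as a careful person would: the job done as asked, in the order asked, and still so for the second after the job is handed in, with the robot touching nothing.
It also fails if it takes over 72 s, if anything falls off the work surface, if the arm or the gripper's body presses on something with over 40 N, if the wrist force passes 120 N, or if a joint passes its speed limit or range.

## Working session

There is one attempt and no reset: what is moved stays moved. The work goes in short steps, Python scripts to look and compute and a tool call to move; the robot and the scene stay as the last step left them, time stands still between calls to the robot, and variables do not carry over. Pictures are saved under pics/ and viewed, at most 13 in all, crops included, and the job is handed in when it is done.

Besides the shell and the picture viewer there is one more tool, called after ">>>" as name([rows], argument=value, ...), one row to a line, values as JSON. send_rows: Moves the arm, as the interface text tells. Its arguments: {"type":"object","properties":{"rows":{"type":"array"}},"required":["rows"]}

```bash
ls; mkdir -p pics; python3 - <<'E'
from workcell import arm
import cv2,numpy as np
o=arm.get_obs();print({k:np.round(v,3) for k,v in o.items()})
for n in("scene","top"):
    c=arm.capture(n);cv2.imwrite(f"pics/{n}0.png",c["pixels"]);np.savez(f"{n}0.npz",**c)
    print(n,c["fx"],c["cx"],c["cy"],np.round(c["R"],3).tolist(),np.round(c["t"],3), np.round(-c["R"].T@c["t"],3))
E
```

```text
pics
{'time_s': np.float64(0.0), 'joint_positions': array([ 1.065,  0.427,  0.074,  1.607, -0.034,  1.111, -0.067]), 'qd': array([-0.001,  0.002, -0.001,  0.001, -0.001,  0.002,  0.002]), 'effort': array([-1.0000e-03, -9.4985e+01,  3.7610e+00, -4.6351e+01,  1.9000e-02,
        1.0000e-02,  0.0000e+00]), 'position': array([ 0.236, -0.632,  0.239]), 'orientation': array([ 0.984,  0.177, -0.   , -0.001]), 'contact_force': array([ 0.257,  0.915, -0.045]), 'moment': array([ 0.028, -0.027,  0.062]), 'grip_force': np.float64(0.0), 'finger_gap': np.float64(1.002)}
scene 480.4219408635293 317.7735973868043 235.37743974264157 [[-0.764, -0.645, -0.006], [-0.304, 0.368, -0.878], [0.569, -0.669, -0.478]] [0.423 0.261 1.054] [-0.197  0.882  0.735]
top 456.80830583325417 325.2171241966049 237.96373408826796 [[0.017, -1.0, -0.026], [-0.987, -0.012, -0.163], [0.163, 0.028, -0.986]] [0.003 0.576 0.98 ] [ 0.409 -0.018  1.061]
```

View pics/scene0.png

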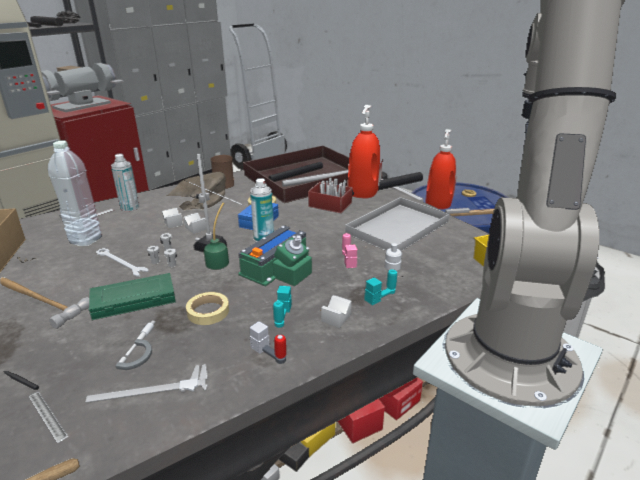

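View pics/top0.png

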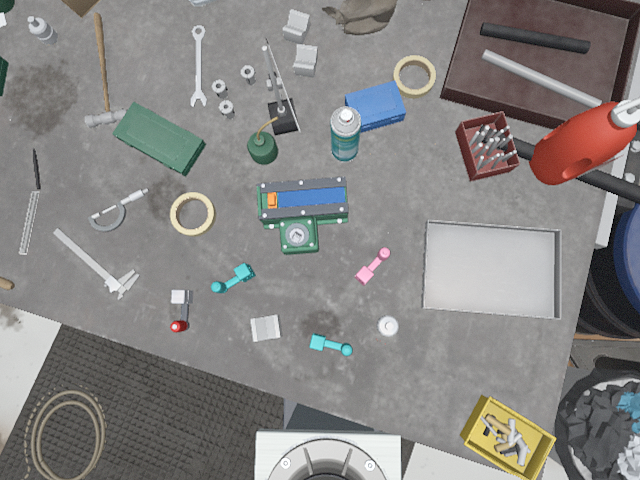

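Crank candidates (top image): steel hub with red sleeve (180,310); teal ones (233,279) and (331,345); pink one (373,266). The described crank has a steel hub and a red sleeve, so I choose (180,310) and check it in a crop while measuring.

```bash
cat > h.py <<'E'
import numpy as np,cv2
def cloud(c):
    z=c["range_z"];v,u=np.indices(z.shape)
    P=np.stack([(u-c["cx"])/c["fx"]*z,(v-c["cy"])/c["fy"]*z,z],-1)
    W=(P-c["t"])@c["R"]; W[z<=0]=np.nan
    return W
def proj(c,X):
    p=c["R"]@np.asarray(X)+c["t"];return c["fx"]*p[0]/p[2]+c["cx"],c["fy"]*p[1]/p[2]+c["cy"]
def rect(Q):
    (cx,cy),(w,h),a=cv2.minAreaRect((Q[:,:2]*1000).astype(np.float32)); 
    return np.round([cx,cy,w,h,a],1)
E
python3 - <<'E'
from h import *
T=np.load("top0.npz");S=np.load("scene0.npz")
WT,WS=cloud(T),cloud(S)
def sel(W,lo,hi): return np.all((W>lo)&(W<hi),-1)
print("bench z",np.nanmedian(WT[270:280,190:200,2]),np.nanmedian(WS[320:330,210:250,2]))
print("sleeve pix",WT[326,178],"hub",WT[297,180])
for n,W,c in(("T",WT,T),("S",WS,S)):
    p=c["pixels"].astype(int)
    loc=sel(W,[.2,.1,0.005],[.6,.5,.15])
    red=loc&(p[...,2]>120)&(p[...,1]<70)&(p[...,0]<70)
    Q=W[red];print(n,"red",len(Q),Q.min(0),Q.max(0),"top",Q[Q[:,2]>np.percentile(Q[:,2],95)-.004].mean(0))
    t=WT[297,180]
    h=sel(W,[t[0]-.03,t[1]-.03,.055],[t[0]+.03,t[1]+.03,.066])&~red
    Q=W[h];print(n,"hubtop",len(Q),Q.mean(0),rect(Q),Q.min(0),Q.max(0))
    f=WT[215,300]
    k=sel(W,[f[0]-.12,f[1]-.2,.0735],[f[0]+.2,f[1]+.2,.0795])
    dark=(p.max(-1)<110)
    Q=W[k&dark];print(n,"keeper",len(Q),rect(Q))
    lab=cv2.connectedComponentsWithStats((k&dark).astype(np.uint8))
    for s,ce in zip(lab[2][1:],lab[3][1:]):
        if s[4]>40: print("   comp",s,ce,rect(W[(lab[1]==np.where((lab[2]==s).all(1))[0][0])]))
    hsv=cv2.cvtColor(c["pixels"],cv2.COLOR_BGR2HSV)
    o=sel(W,[f[0]-.12,f[1]-.2,.08],[f[0]+.2,f[1]+.2,.095])&(hsv[...,0]<22)&(hsv[...,0]>5)&(hsv[...,1]>150)
    Q=W[o];print(n,"pusher",len(Q),Q.mean(0) if len(Q) else 0,rect(Q) if len(Q) else 0)
    tr=sel(W,[.2,-.7,.022],[.7,-.1,.038])
    lab=cv2.connectedComponentsWithStats(tr.astype(np.uint8))
    i=1+np.argmax(lab[2][1:,2]*lab[2][1:,3]);Q=W[lab[1]==i];print(n,"tray",len(Q),rect(Q))
a=T["pixels"][280:345,140:220];b=S["pixels"][305:375,235:305]
cv2.imwrite("pics/crop.png",np.hstack([cv2.resize(a,(400,325),interpolation=2),cv2.resize(b,(325,325),interpolation=2)]))
E
```

```text
bench z -0.0019181537328027357 -0.0035707746494019915
sleeve pix [0.37627634 0.32623095 0.06347478] hub [0.43857188 0.32664996 0.06207965]
T red 35 [0.36515786 0.32225781 0.05039299] [0.38681074 0.34223928 0.06901084] top [0.37916809 0.3322541  0.06520213]
T hubtop 188 [0.44182049 0.33191605 0.05961036] [441.9 332.4  28.6  30.9   0.5] [0.4274899  0.31706991 0.05539774] [0.45624461 0.34780841 0.06413908]
T keeper 29 [682.6  94.3 224.9 152.8  61.2]
T pusher 35 [0.6574006  0.12984088 0.08483378] [656.4 130.6  25.6  15.2   2.5]
T tray 751 [ 516.3 -364.1  301.1  200.8   86.2]
S red 201 [0.36088289 0.32599512 0.01808202] [0.38397902 0.34988706 0.06492835] top [0.37139201 0.33919465 0.06186998]
S hubtop 124 [0.43844646 0.33685301 0.05784933] [440.  336.6  29.4  30.   89.5] [0.42489598 0.32180197 0.05503639] [0.45502419 0.35130042 0.06060776]
S keeper 100 [660.  111.9 265.6 184.8  56. ]
S pusher 32 [0.65377136 0.13570016 0.08308748] [652.5 136.2  17.5  23.   75. ]
S tray 460 [ 515.7 -362.5  312.   206.9   86.3]
```

View pics/crop.png

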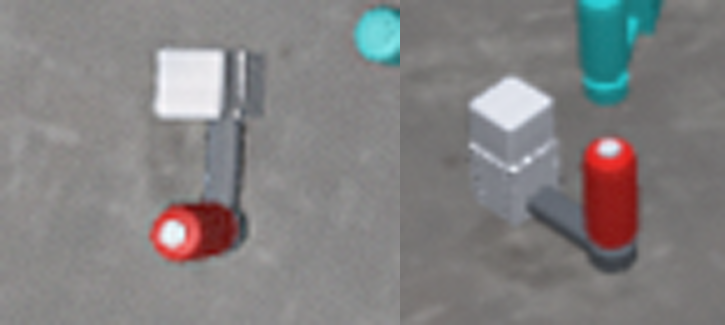

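Crop: steel hub (left/top) with dark arm and red sleeve (red at (190,232) of the crop), upright: the right crank, arm pointing towards the robot.

```bash
python3 - <<'E'
from h import *
for n in("top0","scene0"):
    c=np.load(n+".npz");W=cloud(c);f=np.array([.66,.08,0])
    m=np.all((W>f+[-.2,-.17,.067])&(W<f+[.12,.17,.082]),-1)
    lab=cv2.connectedComponentsWithStats(m.astype(np.uint8),connectivity=4)
    for i in range(1,lab[0]):
        if lab[2][i,4]>60: print(n,lab[2][i],lab[3][i],rect(W[lab[1]==i]),W[lab[1]==i][:,2].mean())
    s=np.all((W>f+[-.2,-.17,.1])&(W<f+[0.0,.17,.15]),-1)
    Q=W[s];print("high",len(Q),Q.mean(0),Q.min(0),Q.max(0)); 
    Q=Q[Q[:,2]>Q[:,2].max()-.006];print("tip",Q.mean(0),len(Q))
im=np.load("top0.npz")["pixels"][165:265,245:360];im2=np.load("scene0.npz")["pixels"][220:290,230:320]
cv2.imwrite("pics/crop2.png",np.hstack([cv2.resize(im,(460,400),interpolation=2),cv2.resize(im2,(340,400),interpolation=2)]))
E
```

```text
top0 [ 257  176   92   44 2722] [302.85011021 197.44121969] [661.6  63.9  85.7 199.9   5.4] 0.0743329288608107
high 507 [0.58841092 0.07176583 0.10798699] [0.55422633 0.03655877 0.10003335] [0.61235521 0.10779363 0.137355  ]
tip [0.56211254 0.07025285 0.13310344] 19
scene0 [238 226  71  38 799] [268.93992491 249.13767209] [626.6  64.4 154.4 204.1   5.1] 0.07396963144691437
high 174 [0.57735639 0.08007514 0.10979155] [0.55206544 0.04375223 0.10000941] [0.60958065 0.11436131 0.132294  ]
tip [0.56030028 0.07443097 0.12871329] 17
```

View pics/crop2.png

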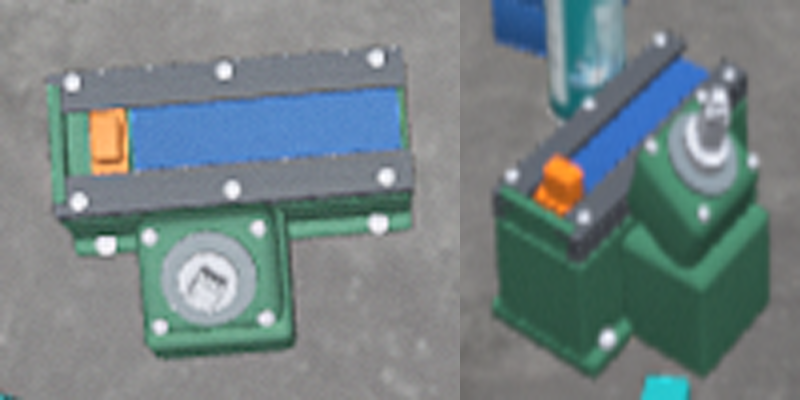

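The head crop shows the orange pusher (105,135), the blank in the guide and the square shaft turned by about 30° clockwise at (208,283).

```bash
cat >> h.py <<'E'
from scipy.spatial.transform import Rotation as Ro
def plan(pos,R,n=None,grip=1.0):
    """rows, in tool axes, of a straight move to TCP pos, rotation R; from the measured pose"""
    from workcell import arm
    o=arm.get_obs();p=np.array(o["position"]);A=Ro.from_quat(o["orientation"])
    d=np.asarray(pos)-p;rv=(A.inv()*R).as_rotvec()
    m=max(np.linalg.norm(d)/.038,np.linalg.norm(rv)/.098)
    n=n or max(1,int(np.ceil(m)))
    print("now",np.round(p,4),"d",np.round(d,4),"rotvec",np.round(rv,3),"rows",n,"t",round(float(o["time_s"]),2),"F",np.round(o["contact_force"],1),"gap",round(float(o["finger_gap"]),3),"q",np.round(o["joint_positions"],2))
    for k in range(n):
        B=A*Ro.from_rotvec(rv*k/n)
        s=B.inv().apply(d/n)/.04
        print([round(float(v),2) for v in [*s,*(rv/n/.1)]]+[grip])
def down(yaw_y):
    """tool down, tool y at this world angle (deg)"""
    a=np.radians(yaw_y);y=np.array([np.cos(a),np.sin(a),0]);z=np.array([0,0,-1.])
    return Ro.from_matrix(np.stack([np.cross(y,z),y,z],1))
E
python3 - <<'E'
from workcell import arm
from h import *
print([a for a in dir(arm) if a[0]!='_'],arm.nose_length)
W=cloud(np.load("top0.npz"))
for n,(u,v) in dict(spray=(345,117),oil=(262,148),chuck=(388,326),vee=(265,328),teal1=(245,272),teal2=(317,342),pink=(366,275),tape=(192,197)).items():print(n,np.round(W[v,u],3))
# shaft square: points higher than 0.108 per both cams, list tip pixel values angle
plan([.441,.335,.20],down(90))
E
```

```text
['IKError', 'capture', 'finish_job', 'get_obs', 'nose_length'] 0.008
spray [ 0.796 -0.028  0.199]
oil [0.781 0.16  0.063]
chuck [ 0.385 -0.124  0.085]
vee [0.374 0.143 0.026]
teal1 [0.495 0.186 0.062]
teal2 [0.348 0.025 0.057]
pink [ 0.493 -0.079  0.061]
tape [0.674 0.328 0.022]
now [ 0.2356 -0.6321  0.2387] d [ 0.2054  0.9671 -0.0387] rotvec [-0.000e+00 -2.000e-03 -2.785e+00] rows 29 t 0.1 F [0.3 0.3 0.5] gap 0.998 q [ 1.06  0.43  0.07  1.61 -0.03  1.11 -0.07]
[0.46, -0.72, 0.03, -0.0, -0.0, -0.96, 1.0]
[0.52, -0.67, 0.03, -0.0, -0.0, -0.96, 1.0]
[0.59, -0.62, 0.03, -0.0, -0.0, -0.96, 1.0]
[0.64, -0.56, 0.03, -0.0, -0.0, -0.96, 1.0]
[0.69, -0.5, 0.03, -0.0, -0.0, -0.96, 1.0]
[0.74, -0.43, 0.03, -0.0, -0.0, -0.96, 1.0]
[0.78, -0.35, 0.03, -0.0, -0.0, -0.96, 1.0]
[0.81, -0.28, 0.03, -0.0, -0.0, -0.96, 1.0]
[0.83, -0.2, 0.03, -0.0, -0.0, -0.96, 1.0]
[0.84, -0.12, 0.03, -0.0, -0.0, -0.96, 1.0]
[0.85, -0.04, 0.03, -0.0, -0.0, -0.96, 1.0]
[0.85, 0.04, 0.03, -0.0, -0.0, -0.96, 1.0]
[0.84, 0.13, 0.03, -0.0, -0.0, -0.96, 1.0]
[0.83, 0.21, 0.03, -0.0, -0.0, -0.96, 1.0]
[0.8, 0.28, 0.03, -0.0, -0.0, -0.96, 1.0]
[0.77, 0.36, 0.03, -0.0, -0.0, -0.96, 1.0]
[0.73, 0.43, 0.03, -0.0, -0.0, -0.96, 1.0]
[0.69, 0.5, 0.03, -0.0, -0.0, -0.96, 1.0]
[0.64, 0.56, 0.03, -0.0, -0.0, -0.96, 1.0]
[0.58, 0.62, 0.03, -0.0, -0.0, -0.96, 1.0]
[0.52, 0.68, 0.03, -0.0, -0.0, -0.96, 1.0]
[0.45, 0.72, 0.03, -0.0, -0.0, -0.96, 1.0]
[0.38, 0.76, 0.03, -0.0, -0.0, -0.96, 1.0]
[0.31, 0.8, 0.03, -0.0, -0.0, -0.96, 1.0]
[0.23, 0.82, 0.03, -0.0, -0.0, -0.96, 1.0]
[0.15, 0.84, 0.03, -0.0, -0.0, -0.96, 1.0]
[0.07, 0.85, 0.03, -0.0, -0.0, -0.96, 1.0]
[-0.01, 0.85, 0.03, -0.0, -0.0, -0.96, 1.0]
[-0.1, 0.85, 0.03, -0.0, -0.0, -0.96, 1.0]
```

```bash
cat >> h.py <<'E'
def arc(pos,R,n,grip=1.0):
    """same, but going round the base axis"""
    from workcell import arm
    o=arm.get_obs();p=np.array(o["position"]);A=Ro.from_quat(o["orientation"])
    rv=(A.inv()*R).as_rotvec();pol=lambda q:np.array([np.hypot(q[0],q[1]),np.arctan2(q[1],q[0]),q[2]])
    a,b=pol(p),pol(pos);pt=lambda s:(lambda c:np.array([c[0]*np.cos(c[1]),c[0]*np.sin(c[1]),c[2]]))(a+(b-a)*s)
    print("rotvec",np.round(rv,3),"t",o["time_s"])
    for k in range(n):
        B=A*Ro.from_rotvec(rv*k/n);s=B.inv().apply(pt((k+1)/n)-pt(k/n))/.04
        print([round(float(v),2) for v in [*s,*(rv/n/.1)]]+[grip])
E
python3 -c "
from h import *
arc([.441,.334,.19],down(90),30)"
```

```text
rotvec [-0.000e+00 -2.000e-03 -2.785e+00] t 0.1
[1.04, -0.13, 0.04, -0.0, -0.0, -0.93, 1.0]
[1.04, -0.1, 0.04, -0.0, -0.0, -0.93, 1.0]
[1.03, -0.07, 0.04, -0.0, -0.0, -0.93, 1.0]
[1.03, -0.04, 0.04, -0.0, -0.0, -0.93, 1.0]
[1.02, -0.01, 0.04, -0.0, -0.0, -0.93, 1.0]
[1.02, 0.02, 0.04, -0.0, -0.0, -0.93, 1.0]
[1.01, 0.05, 0.04, -0.0, -0.0, -0.93, 1.0]
[1.0, 0.08, 0.04, -0.0, -0.0, -0.93, 1.0]
[0.99, 0.11, 0.04, -0.0, -0.0, -0.93, 1.0]
[0.98, 0.14, 0.04, -0.0, -0.0, -0.93, 1.0]
[0.97, 0.17, 0.04, -0.0, -0.0, -0.93, 1.0]
[0.96, 0.2, 0.04, -0.0, -0.0, -0.93, 1.0]
[0.95, 0.23, 0.04, -0.0, -0.0, -0.93, 1.0]
[0.93, 0.25, 0.04, -0.0, -0.0, -0.93, 1.0]
[0.92, 0.28, 0.04, -0.0, -0.0, -0.93, 1.0]
[0.91, 0.3, 0.04, -0.0, -0.0, -0.93, 1.0]
[0.89, 0.33, 0.04, -0.0, -0.0, -0.93, 1.0]
[0.87, 0.35, 0.04, -0.0, -0.0, -0.93, 1.0]
[0.86, 0.38, 0.04, -0.0, -0.0, -0.93, 1.0]
[0.84, 0.4, 0.04, -0.0, -0.0, -0.93, 1.0]
[0.82, 0.42, 0.04, -0.0, -0.0, -0.93, 1.0]
[0.8, 0.44, 0.04, -0.0, -0.0, -0.93, 1.0]
[0.78, 0.46, 0.04, -0.0, -0.0, -0.93, 1.0]
[0.76, 0.48, 0.04, -0.0, -0.0, -0.93, 1.0]
[0.74, 0.5, 0.04, -0.0, -0.0, -0.93, 1.0]
[0.72, 0.52, 0.04, -0.0, -0.0, -0.93, 1.0]
[0.7, 0.54, 0.04, -0.0, -0.0, -0.93, 1.0]
[0.68, 0.56, 0.04, -0.0, -0.0, -0.93, 1.0]
[0.66, 0.57, 0.04, -0.0, -0.0, -0.93, 1.0]
[0.64, 0.59, 0.04, -0.0, -0.0, -0.93, 1.0]
```

>>> send_rows([
  [1, -0.13, 0.04, 0, 0, -0.93, 1],
  [1, -0.1, 0.04, 0, 0, -0.93, 1],
  [1, -0.07, 0.04, 0, 0, -0.93, 1],
  [1, -0.04, 0.04, 0, 0, -0.93, 1],
  [1, -0.01, 0.04, 0, 0, -0.93, 1],
])

```text
time_s: 0.72
position: [0.4002, -0.5166, 0.2309]
orientation: [0.916, 0.401, -0.0, -0.0]
contact_force: [-0.3, -0.3, -0.2]
finger_gap: 1.003
grip_force: 0.0
```

>>> send_rows([
  [1, 0.02, 0.04, 0, 0, -0.93, 1],
  [1, 0.05, 0.04, 0, 0, -0.93, 1],
  [1, 0.08, 0.04, 0, 0, -0.93, 1],
  [1, 0.11, 0.04, 0, 0, -0.93, 1],
  [0.98, 0.14, 0.04, 0, 0, -0.93, 1],
])

```text
time_s: 1.35
position: [0.5194, -0.357, 0.2229]
orientation: [0.799, 0.601, -0.0, -0.0]
contact_force: [0.7, -0.7, 0.8]
finger_gap: 0.997
grip_force: 0.0
```

>>> send_rows([
  [0.97, 0.17, 0.04, 0, 0, -0.93, 1],
  [0.96, 0.2, 0.04, 0, 0, -0.93, 1],
  [0.95, 0.23, 0.04, 0, 0, -0.93, 1],
  [0.93, 0.25, 0.04, 0, 0, -0.93, 1],
  [0.92, 0.28, 0.04, 0, 0, -0.93, 1],
])

```text
time_s: 1.98
position: [0.5826, -0.1731, 0.2151]
orientation: [0.639, 0.77, -0.0, -0.0]
contact_force: [0.6, -0.7, 0.2]
finger_gap: 1.001
grip_force: 0.0
```

>>> send_rows([
  [0.91, 0.3, 0.04, 0, 0, -0.93, 1],
  [0.89, 0.33, 0.04, 0, 0, -0.93, 1],
  [0.87, 0.35, 0.04, 0, 0, -0.93, 1],
  [0.86, 0.38, 0.04, 0, 0, -0.93, 1],
  [0.84, 0.4, 0.04, 0, 0, -0.93, 1],
])

```text
time_s: 2.6
position: [0.5853, 0.0154, 0.2073]
orientation: [0.443, 0.896, 0.0, 0.0]
contact_force: [0.4, 0.1, 0.2]
finger_gap: 1.001
grip_force: 0.0
```

>>> send_rows([
  [0.82, 0.42, 0.04, 0, 0, -0.93, 1],
  [0.8, 0.44, 0.04, 0, 0, -0.93, 1],
  [0.78, 0.46, 0.04, 0, 0, -0.93, 1],
  [0.76, 0.48, 0.04, 0, 0, -0.93, 1],
  [0.74, 0.5, 0.04, 0, 0, -0.93, 1],
])

```text
time_s: 3.22
position: [0.5316, 0.1876, 0.1992]
orientation: [0.225, 0.974, 0.0, 0.0]
contact_force: [-0.3, 0.1, 0.6]
finger_gap: 1.002
grip_force: 0.0
```

```bash
python3 -c "
from h import *
plan([.441,.334,.13],down(90))"
```

```text
now [0.5316 0.1876 0.1992] d [-0.0906  0.1464 -0.0692] rotvec [ 0.     0.    -0.454] rows 5 t 3.23 F [-0.3  0.1  0.6] gap 1.002 q [ 0.12  0.37 -0.71  1.87  0.28  1.01  0.41]
[0.73, 0.46, 0.35, 0.0, 0.0, -0.91, 1.0]
[0.68, 0.52, 0.35, 0.0, 0.0, -0.91, 1.0]
[0.63, 0.58, 0.35, 0.0, 0.0, -0.91, 1.0]
[0.58, 0.64, 0.35, 0.0, 0.0, -0.91, 1.0]
[0.52, 0.69, 0.35, 0.0, 0.0, -0.91, 1.0]
```

>>> send_rows([
  [0.73, 0.46, 0.35, 0, 0, -0.91, 1],
  [0.68, 0.52, 0.35, 0, 0, -0.91, 1],
  [0.63, 0.58, 0.35, 0, 0, -0.91, 1],
  [0.58, 0.64, 0.35, 0, 0, -0.91, 1],
  [0.52, 0.69, 0.35, 0, 0, -0.91, 1],
])

```text
time_s: 3.85
position: [0.4414, 0.334, 0.129]
orientation: [-0.0, 1.0, 0.0, 0.0]
contact_force: [1.2, 0.0, -0.1]
finger_gap: 1.004
grip_force: 0.0
```

```bash
python3 - <<'E'
from h import *
from workcell import arm
plan([.441,.334,.033],down(90))
ims=[]
for n in("scene","top"):
    c=arm.capture(n);np.savez(n+"1.npz",**c);im=c["pixels"].copy()
    u,v=map(int,proj(c,[.441,.334,.06]));print(n,u,v)
    ims.append(cv2.resize(im[max(0,v-60):v+60,max(0,u-60):u+60],(400,400),interpolation=2))
cv2.imwrite("pics/a1.png",np.hstack(ims))
E
```

```text
now [0.4414 0.334  0.129 ] d [-0.0004  0.     -0.096 ] rotvec [0.    0.    0.001] rows 3 t 3.85 F [ 1.2  0.  -0.1] gap 1.004 q [-0.12  0.47 -0.81  1.94  0.43  0.9   0.43]
[0.0, -0.0, 0.8, 0.0, 0.0, 0.0, 1.0]
[0.0, 0.0, 0.8, 0.0, 0.0, 0.0, 1.0]
[0.0, 0.0, 0.8, 0.0, 0.0, 0.0, 1.0]
scene 258 325
top 177 295
```

View pics/a1.png

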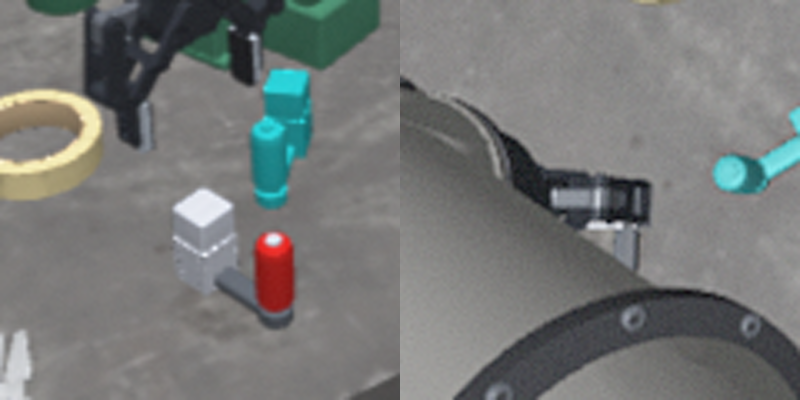

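The crop shows open fingers astride the steel hub (205,210), with the sleeve clear at (275,270). Descend and close.

>>> send_rows([
  [0, 0, 0.8, 0, 0, 0, 1],
  [0, 0, 0.8, 0, 0, 0, 1],
  [0, 0, 0.6, 0, 0, 0, 1],
  [0, 0, 0.2, 0, 0, 0, 0.5],
  [0, 0, 0, 0, 0, 0, 0],
])

```text
time_s: 4.58
position: [0.4426, 0.3326, 0.0336]
orientation: [0.002, 1.0, 0.0, -0.0]
contact_force: [0.2, -0.2, 0.8]
finger_gap: 0.604
grip_force: 0.0
```

>>> send_rows([
  [0, 0, 0, 0, 0, 0, 0],
  [0, 0, 0, 0, 0, 0, 0],
  [0, 0, 0, 0, 0, 0, 0],
  [0, 0, 0, 0, 0, 0, 0],
  [0, 0, -0.2, 0, 0, 0, 0],
])

```text
time_s: 5.2
position: [0.4428, 0.3322, 0.0419]
orientation: [0.002, 1.0, -0.0, 0.0]
contact_force: [-0.3, 0.5, -2.1]
finger_gap: 0.342
grip_force: 59.2
```

>>> send_rows([
  [0, 0, -1, 0, 0, 0, 0],
  [0, 0, -1, 0, 0, 0, 0],
  [0, 0, -1, 0, 0, 0, 0],
  [0, 0, -1, 0, 0, 0, 0],
  [0, 0, -1, 0, 0, 0, 0],
])

```text
time_s: 5.82
position: [0.4425, 0.3322, 0.2434]
orientation: [0.002, 1.0, 0.0, 0.0]
contact_force: [0.2, -0.7, -2.4]
finger_gap: 0.344
grip_force: 59.6
```

```bash
cat >> h.py <<'E'
def onplane(c,u,v,z):
    d=np.stack([(u-c["cx"])/c["fx"],(v-c["cy"])/c["fy"],np.ones_like(u,float)],-1)@c["R"];o=-c["R"].T@c["t"]
    return o+d*((z-o[2])/d[...,2])[...,None]
E
python3 - <<'E'
from h import *
psi=None;out=[]
for n in("top0","scene0"):
    c=dict(np.load(n+".npz"));W=cloud(c);hsv=cv2.cvtColor(c["pixels"],cv2.COLOR_BGR2HSV)
    m=np.all((W>[.6,-.06,.05])&(W<[.72,.15,.09]),-1)&(abs(hsv[...,0].astype(int)-112)<12)&(hsv[...,1]>130)
    v,u=np.where(m);P=onplane(c,u.astype(float),v.astype(float),.068);P[:,2]=.068
    print(n,"blue",len(P),rect(P),P[:,:2].mean(0),np.round(np.nanmedian(W[m][:,2]),4))
    # keeper lines
    ps=np.radians(5.3);s=np.array([.5706,.0703,.105]);x=np.array([np.cos(ps),np.sin(ps),0]);y=np.array([-np.sin(ps),np.cos(ps),0])
    a=25*np.pi/180;ax=np.cos(a)*np.array([0,0,1])-np.sin(a)*x;ex=np.cos(a)*x+np.sin(a)*np.array([0,0,1])
    th=.5
    X=np.cos(th)*ex-np.sin(th)*y;Y=np.cross(ax,X)
    u,v=map(int,proj(c,s+.015*ax));k=20
    r=16;x0,y0,h=u-18,v-18,36
    im=cv2.resize(c["pixels"][y0:y0+h,x0:x0+h],(400,400),interpolation=cv2.INTER_CUBIC);raw=im.copy()
    for hh,w in((0,16),(22,16),(30,10.5)):
        q=[proj(c,s+hh/1e3*ax+w/2e3*(i*X+j*Y)) for i,j in((1,1),(1,-1),(-1,-1),(-1,1))]
        q=((np.array(q)-[x0,y0]+.5)*400/h).astype(int);cv2.polylines(im,[q],True,(0,0,255) if hh==30 else (0,255,0),1)
    out.append(np.vstack([raw,im])[:, :])
cv2.imwrite("pics/sh.png",cv2.resize(np.hstack(out),(600,600)))
E
```

```text
top0 blue 997 [666.   44.3  34.8 149.    5.1] [0.66593676 0.04439352] 0.068
scene0 blue 261 [668.3  47.   33.  140.1   5.2] [0.66794413 0.04481559] 0.0656
```

View pics/sh.png

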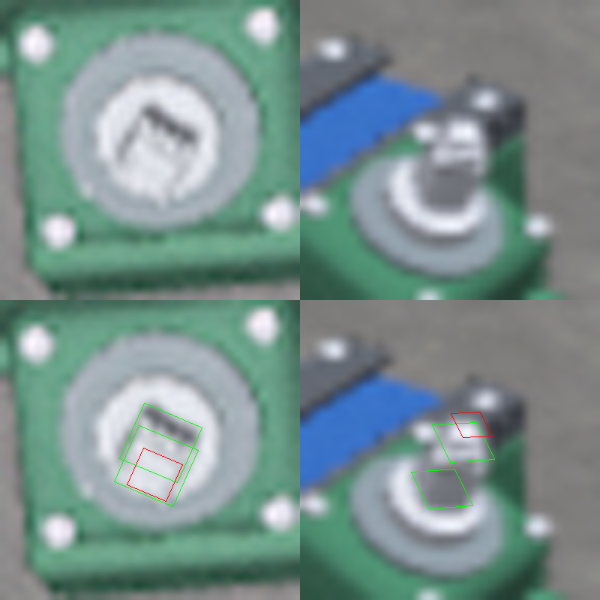

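Shaft in the top view (upper left) is at about (160,140), turned ~32° clockwise; my model needs about +2.5 mm in x. Now transport.

```bash
cat >> h.py <<'E'
psi=np.radians(5.2);XF=np.array([np.cos(psi),np.sin(psi),0]);YF=np.array([-np.sin(psi),np.cos(psi),0]);ZZ=np.array([0,0,1.])
SEAT=np.array([.573,.0705,.105]);_a=np.radians(25)
AX=np.cos(_a)*ZZ-np.sin(_a)*XF;EX=np.cos(_a)*XF+np.sin(_a)*ZZ
def shaftR(phi):
    p=np.radians(phi);x=np.cos(p)*EX+np.sin(p)*YF
    return Ro.from_matrix(np.stack([x,np.cross(-AX,x),-AX],1))
def onshaft(h,R,off=(.001,0,.0335)):
    """TCP pose with crank's underside h above the shoulder"""
    return SEAT+AX*h-R.apply(off)
E
python3 -c "
from h import *
R=shaftR(147.3);p=onshaft(.07,R);print(p)
plan(p,R,n=10,grip=0)"
```

```text
[0.53024752 0.06606675 0.19915849]
now [0.4425 0.3322 0.2434] d [ 0.0878 -0.2661 -0.0442] rotvec [-0.144 -0.416  0.468] rows 10 t 5.83 F [ 0.2 -0.7 -2.4] gap 0.344 q [-0.03  0.34 -0.88  1.84  0.29  1.1   0.54]
[-0.22, -0.66, 0.11, -0.14, -0.42, 0.47, 0]
[-0.25, -0.65, 0.11, -0.14, -0.42, 0.47, 0]
[-0.27, -0.64, 0.11, -0.14, -0.42, 0.47, 0]
[-0.3, -0.63, 0.12, -0.14, -0.42, 0.47, 0]
[-0.32, -0.62, 0.12, -0.14, -0.42, 0.47, 0]
[-0.35, -0.61, 0.12, -0.14, -0.42, 0.47, 0]
[-0.37, -0.59, 0.13, -0.14, -0.42, 0.47, 0]
[-0.39, -0.57, 0.14, -0.14, -0.42, 0.47, 0]
[-0.41, -0.56, 0.15, -0.14, -0.42, 0.47, 0]
[-0.43, -0.54, 0.16, -0.14, -0.42, 0.47, 0]
```

>>> send_rows([
  [-0.22, -0.66, 0.11, -0.14, -0.42, 0.47, 0],
  [-0.25, -0.65, 0.11, -0.14, -0.42, 0.47, 0],
  [-0.27, -0.64, 0.11, -0.14, -0.42, 0.47, 0],
  [-0.3, -0.63, 0.12, -0.14, -0.42, 0.47, 0],
  [-0.32, -0.62, 0.12, -0.14, -0.42, 0.47, 0],
])

```text
time_s: 6.45
position: [0.4863, 0.1989, 0.2199]
orientation: [0.12, 0.987, 0.035, 0.106]
contact_force: [0.9, 0.6, -2.7]
finger_gap: 0.342
grip_force: 59.8
```

>>> send_rows([
  [-0.35, -0.61, 0.12, -0.14, -0.42, 0.47, 0],
  [-0.37, -0.59, 0.13, -0.14, -0.42, 0.47, 0],
  [-0.39, -0.57, 0.14, -0.14, -0.42, 0.47, 0],
  [-0.41, -0.56, 0.15, -0.14, -0.42, 0.47, 0],
  [-0.43, -0.54, 0.16, -0.14, -0.42, 0.47, 0],
])

```text
time_s: 7.08
position: [0.5299, 0.0657, 0.198]
orientation: [0.234, 0.947, 0.068, 0.208]
contact_force: [0.4, -0.3, -2.9]
finger_gap: 0.345
grip_force: 59.8
```

```bash
python3 - <<'E'
from h import *
from workcell import arm
R=shaftR(147.3);plan(onshaft(.036,R),R,grip=0)
o=arm.get_obs();A=Ro.from_quat(o["orientation"]);p0=np.array(o["position"])
ims=[]
for n in("scene","top"):
    c=arm.capture(n);np.savez(n+"2.npz",**c);im=c["pixels"].copy()
    W=cloud(c);hsv=cv2.cvtColor(im,cv2.COLOR_BGR2HSV)
    m=np.all((W>[.4,-.05,.1])&(W<[.65,.2,.3]),-1)&((hsv[...,0]<6)|(hsv[...,0]>174))&(hsv[...,1]>150)
    Q=A.inv().apply(W[m]-p0)*1000
    if len(Q):print(n,"red in tool mm",len(Q),Q.min(0).round(1),Q.max(0).round(1),Q.mean(0).round(1))
    u,v=map(int,proj(c,SEAT+.04*AX))
    k=35;s=400/(2*k)
    z=cv2.resize(im[v-k:v+k,u-k:u+k],(400,400),interpolation=2)
    def P(X):return tuple(int(t) for t in (np.array(proj(c,X))-[u-k,v-k]+.5)*s)
    cv2.line(z,P(SEAT),P(SEAT+.03*AX),(0,255,255),1)
    for hh,w in((0.0,.030),(.06,.030)):
        q=np.array([P(p0+A.apply([.001+i*w/2,j*w/2,.0335-hh])) for i,j in((1,1),(1,-1),(-1,-1),(-1,1))]);cv2.polylines(z,[q],True,(0,0,255),1)
    ims.append(z)
cv2.imwrite("pics/a2.png",np.hstack(ims))
E
```

```text
now [0.5299 0.0657 0.198 ] d [ 0.0147  0.0017 -0.0297] rotvec [-0.003  0.007 -0.003] rows 1 t 7.08 F [ 0.4 -0.3 -2.9] gap 0.345 q [ 0.33  0.1  -0.66  2.24  0.4   0.42  0.44]
[-0.01, 0.02, 0.83, -0.03, 0.07, -0.03, 0]
scene red in tool mm 151 [ 62.4  -7.9 -31.4] [83.9 15.3 16.5] [76.6  6.8 -9.7]
```

View pics/a2.png

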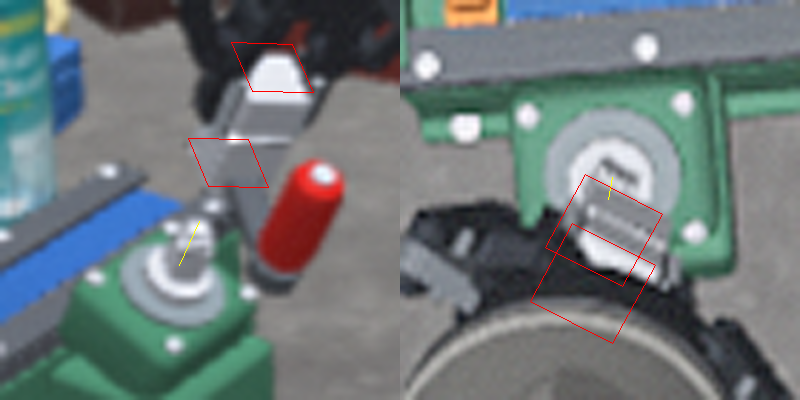

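```bash
python3 - <<'E'
from h import *
from workcell import arm
o=arm.get_obs();A=Ro.from_quat(o["orientation"]);p0=np.array(o["position"])
print(A.as_matrix().round(2).tolist())
for n in("scene","top"):
    c=dict(np.load(n+"2.npz"));W=cloud(c);Q=A.inv().apply((W-p0).reshape(-1,3)).reshape(W.shape)*1000
    cam=A.inv().apply(-c["R"].T@c["t"]-p0);print(n,"camera dir tool",(cam/np.linalg.norm(cam)).round(2))
    m=np.all((Q>[-30,-30,-45])&(Q<[35,30,38]),-1)
    N=np.cross(np.gradient(Q,axis=1),np.gradient(Q,axis=0));N/=np.linalg.norm(N,axis=-1,keepdims=True)
    for zlo,zhi in((-30,-8),(14,32)):
      for ax in(0,1):
        k=m&(Q[...,2]>zlo)&(Q[...,2]<zhi)&(abs(N[...,ax])>.9)&(c["pixels"].min(-1)>70)
        if k.sum()>5: print(" z",zlo,zhi,"face normal",ax,k.sum(),"at",np.percentile(Q[k][:,ax],[20,50,80]).round(1),"other axis",np.percentile(Q[k][:,1-ax],[3,97]).round(1))
    # shaft: in shoulder frame
    F=np.stack([EX,YF,AX],0);S=(W-SEAT)@F.T*1000
    k=np.all((S>[-20,-20,4])&(S<[20,20,33]),-1)
    for a,b in((4,12),(12,21),(22,31)):
        kk=k&(S[...,2]>a)&(S[...,2]<b)
        if kk.sum()>3:print(" shaft",a,b,kk.sum(),S[kk].min(0).round(1),S[kk].max(0).round(1),S[kk].mean(0).round(1))
E
```

```text
[[-0.8, 0.42, 0.42], [0.47, 0.88, 0.03], [-0.36, 0.22, -0.91]]
scene camera dir tool [ 0.64  0.44 -0.63]
 z -30 -8 face normal 0 28 at [11.3 17.1 19.2] other axis [-18.1  22.3]
 z -30 -8 face normal 1 10 at [-11.5   7.6  17.5] other axis [-3.6 16.1]
 z 14 32 face normal 0 19 at [16.9 17.7 19.4] other axis [-8.4 16.5]
 z 14 32 face normal 1 27 at [17.2 17.9 19.1] other axis [-4.9 28. ]
 shaft 4 12 17 [-13.6   0.1   4.6] [ 8.2 13.4 11.2] [-3.9  7.6  8.2]
 shaft 12 21 24 [-12.5   0.3  12.9] [ 7.6 16.5 20.8] [-3.9  7.6 17.4]
 shaft 22 31 21 [-10.   -4.   22.3] [ 6.  13.5 30.1] [-4.   5.3 25.7]
top camera dir tool [-0.29  0.08 -0.95]
 z -30 -8 face normal 0 56 at [-14.7 -14.2 -12.8] other axis [-19.3  17. ]
 z 14 32 face normal 0 31 at [-15.4 -15.  -14.7] other axis [-14.   10.2]
 shaft 4 12 9 [ 0.5 -9.7  8.1] [10.3  9.4 10.8] [ 5.7 -1.3  9. ]
 shaft 12 21 12 [  0.  -10.1  13.4] [ 9.7  9.  20.2] [ 5.3 -2.1 17.1]
 shaft 22 31 13 [  0.2 -10.1  22.6] [10.3  6.2 27.7] [ 5.1 -2.5 25.1]
```

>>> send_rows([
  [0, 0.02, 0.5, -0.03, 0.07, -0.03, 0],
  [0, 0, 0.33, 0, 0, 0, 0],
  [0, 0, 0.15, 0, 0, 0, 0],
  [0, 0, 0.12, 0, 0, 0, 0],
  [0, 0, 0.1, 0, 0, 0, 0],
])

```text
time_s: 7.8
position: [0.5505, 0.0692, 0.1543]
orientation: [0.231, 0.949, 0.07, 0.204]
contact_force: [-1.0, -1.1, -2.3]
finger_gap: 0.343
grip_force: 59.9
```

```bash
cat >> h.py <<'E'
def st(R=None,off=(.001,0,.0335)):
    from workcell import arm
    o=arm.get_obs();A=Ro.from_quat(o["orientation"]);p=np.array(o["position"])
    F=np.stack([EX,YF,AX]);u=p+A.apply(off)-SEAT
    print("t",round(float(o["time_s"]),2),"crank under in seat frame mm",(F@u*1000).round(1),"F tool",A.inv().apply(o["contact_force"]).round(1),"M tool",A.inv().apply(o["moment"]).round(2),"gap",round(float(o["finger_gap"]),3),"grip",round(float(o["grip_force"]),0))
E
python3 -c "
from h import *
st()"
```

```text
t 7.8 crank under in seat frame mm [-0.5  1.3 20.7] F tool [ 1.1 -1.9  1.6] M tool [ 0.7   0.53 -0.07] gap 0.343 grip 60.0
```

>>> send_rows([
  [0, 0, 0.08, 0, 0, 0, 0],
  [0, 0, 0.08, 0, 0, 0, 0],
  [0, 0, 0.08, 0, 0, 0, 0],
  [0, 0, 0.08, 0, 0, 0, 0],
  [0, 0, 0, 0, 0, 0, 0],
])

```text
time_s: 8.43
position: [0.5557, 0.0697, 0.1422]
orientation: [0.231, 0.949, 0.07, 0.203]
contact_force: [0.3, -1.1, -3.0]
finger_gap: 0.345
grip_force: 59.9
```

```bash
python3 -c "
from h import *
st()"
```

```text
t 8.43 crank under in seat frame mm [-0.9  1.4  7.5] F tool [ 0.3 -1.5  2.9] M tool [ 0.69  0.46 -0.01] gap 0.345 grip 60.0
```

>>> send_rows([
  [0, 0, 0.08, 0, 0, 0, 0],
  [0, 0, 0.06, 0, 0, 0, 0],
  [0, 0, 0.04, 0, 0, 0, 0],
  [0, 0, 0.03, 0, 0, 0, 0],
  [0, 0, 0, 0, 0, 0, 0],
])

```text
time_s: 9.05
position: [0.5594, 0.0699, 0.1364]
orientation: [0.231, 0.949, 0.07, 0.205]
contact_force: [-29.0, -6.6, 42.6]
finger_gap: 0.341
grip_force: 67.5
```

```bash
python3 -c "
from h import *
st()"
```

```text
t 9.05 crank under in seat frame mm [0.1 1.2 0.7] F tool [  5.2  -8.1 -51.1] M tool [1.97 1.93 0.11] gap 0.341 grip 68.0
```

>>> send_rows([
  [0, 0, -0.06, 0, 0, 0, 0.9],
  [0, 0, 0, 0, 0, 0, 0.9],
  [0, 0, 0, 0, 0, 0, 0.9],
  [0, 0, 0, 0, 0, 0, 0.9],
  [0, 0, 0, 0, 0, 0, 0.9],
])

```text
time_s: 9.68
position: [0.5582, 0.07, 0.1369]
orientation: [0.231, 0.949, 0.07, 0.204]
contact_force: [-1.1, 0.2, 0.2]
finger_gap: 0.9
grip_force: 0.0
```

>>> send_rows([
  [0.4, 0, -0.02, 0, 0, 0, 0.9],
  [0.6, 0, 0, 0, 0, 0, 0.9],
  [0.45, 0, 0, 0, 0, 0, 0.9],
  [0.18, 0, 0, 0, 0, 0, 0.9],
  [0, 0, 0, 0, 0, 0, 0.9],
])

```text
time_s: 10.3
position: [0.5048, 0.1007, 0.1146]
orientation: [0.231, 0.949, 0.07, 0.204]
contact_force: [-0.9, 0.3, -0.3]
finger_gap: 0.901
grip_force: 0.0
```

```bash
python3 - <<'E'
from h import *
from workcell import arm
st()
o=arm.get_obs();A=Ro.from_quat(o["orientation"]);p0=np.array(o["position"]);print(p0,o["joint_positions"].round(2))
ims=[]
for n in("scene","top"):
    c=arm.capture(n);np.savez(n+"3.npz",**c);im=c["pixels"];u,v=map(int,proj(c,SEAT+.03*AX));k=45
    ims.append(cv2.resize(im[v-k:v+k,u-k:u+k],(400,400),interpolation=2))
    W=cloud(c);hsv=cv2.cvtColor(im,cv2.COLOR_BGR2HSV)
    m=np.all((W>[.4,-.05,.08])&(W<[.65,.2,.3]),-1)&((hsv[...,0]<6)|(hsv[...,0]>174))&(hsv[...,1]>150)
    Q=A.inv().apply(W[m]-p0)*1000
    if len(Q):print(n,"red in tool mm",len(Q),Q.min(0).round(1),Q.max(0).round(1),Q.mean(0).round(1))
cv2.imwrite("pics/a3.png",np.hstack(ims))
E
```

```text
t 10.3 crank under in seat frame mm [-56.   36.9   2.7] F tool [ 1.  -0.1 -0.1] M tool [ 0.21  0.38 -0.01] gap 0.901 grip 0.0
[0.50479514 0.10073667 0.1145739 ] [-0.    0.21 -0.44  2.36  0.91  0.28 -0.17]
scene red in tool mm 135 [ -2.2  -6.7 -29.1] [20.1 15.8 19.7] [11.5  6.4 -7.7]
top red in tool mm 97 [ -39.1   -9.4 -127.3] [ 0.9 17.4 11. ] [ -9.6   2.9 -18.7]
```

View pics/a3.png

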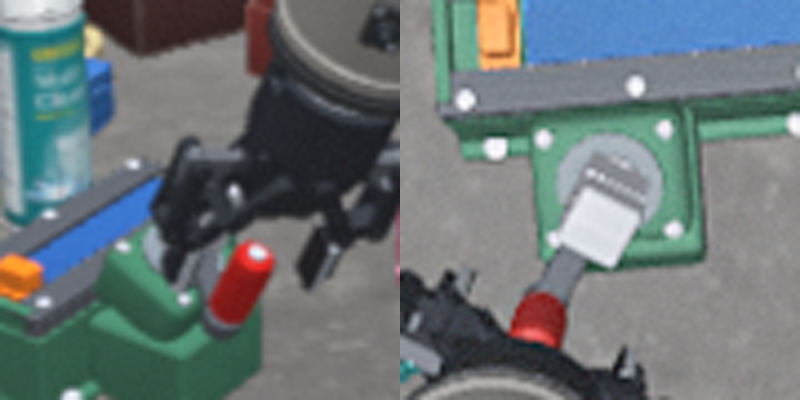

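The crop shows the crank seated on the shaft with its arm towards lower left, sleeve at (240,290) between the open fingers. Close on the sleeve.

>>> send_rows([
  [0.02, 0, 0, 0, 0, 0, 0],
  [0, 0, 0, 0, 0, 0, 0],
  [0, 0, 0, 0, 0, 0, 0],
  [0, 0, 0, 0, 0, 0, 0],
  [0, 0, 0, 0, 0, 0, 0],
])

```text
time_s: 11.02
position: [0.5046, 0.1007, 0.1145]
orientation: [0.231, 0.949, 0.07, 0.204]
contact_force: [0.9, -0.5, 1.1]
finger_gap: 0.284
grip_force: 58.7
```

```bash
cat >> h.py <<'E'
SEAT=SEAT+.0012*YF
def dirp(f): return np.cos(f)*EX+np.sin(f)*YF
def wind(n,dphi,Rt,start=None,nrot=None,rad=.065):
    """n rows round the circle clockwise by dphi per row from the present place, turning to Rt; rotation about the grasp point"""
    from workcell import arm
    o=arm.get_obs();p=np.array(o["position"]);A=Ro.from_quat(o["orientation"])
    g=np.array([0,0,-.011]);q=p+A.apply(g)
    u=q-SEAT;e=np.array([u@EX,u@YF,u@AX]);f0=np.arctan2(e[1],e[0])
    print("phi",np.degrees(f0).round(1),"rad",np.hypot(e[0],e[1]).round(4),"h",e[2].round(4),"F",A.inv().apply(o["contact_force"]).round(1),"q",o["joint_positions"].round(2),"t",round(float(o["time_s"]),2),"gap",round(float(o["finger_gap"]),3))
    rv=(A.inv()*Rt).as_rotvec();nr=nrot or n;print("rv",rv.round(3))
    B=A;P=p
    for k in range(n):
        f=f0-dphi*(k+1);B2=A*Ro.from_rotvec(rv*min(k+1,nr)/nr)
        r=np.hypot(e[0],e[1])+(rad-np.hypot(e[0],e[1]))*min(1,(k+1)/3)
        P2=SEAT+r*dirp(f)+.0445*AX-B2.apply(g)
        s=B.inv().apply(P2-P)/.04;w=(B.inv()*B2).as_rotvec()/.1
        print([round(float(v),2) for v in [*s,*w]]+[0]);B,P=B2,P2
def windR(tilt):
    a=np.radians(tilt);z=-np.cos(a)*ZZ+np.sin(a)*XF;y=YF
    return Ro.from_matrix(np.stack([np.cross(y,z),y,z],1))
E
python3 -c "
from h import *
wind(10,.2,windR(12),nrot=8)"
```

```text
phi 147.6 rad 0.0654 h 0.0473 F [-1.3  0.2 -0.7] q [-0.01  0.21 -0.43  2.36  0.92  0.28 -0.17] t 11.03 gap 0.284
rv [ 0.065  0.219 -0.567]
[-0.03, 0.32, 0.07, 0.08, 0.27, -0.71, 0]
[-0.11, 0.3, -0.01, 0.08, 0.27, -0.71, 0]
[-0.19, 0.26, -0.01, 0.08, 0.27, -0.71, 0]
[-0.25, 0.2, -0.03, 0.08, 0.27, -0.71, 0]
[-0.29, 0.12, -0.04, 0.08, 0.27, -0.71, 0]
[-0.31, 0.04, -0.05, 0.08, 0.27, -0.71, 0]
[-0.31, -0.05, -0.05, 0.08, 0.27, -0.71, 0]
[-0.28, -0.14, -0.06, 0.08, 0.27, -0.71, 0]
[-0.24, -0.21, -0.06, 0.0, 0.0, 0.0, 0]
[-0.2, -0.25, -0.05, 0.0, 0.0, 0.0, 0]
```

>>> send_rows([
  [-0.03, 0.32, 0.01, 0.08, 0.27, -0.71, 0],
  [-0.11, 0.3, -0.01, 0.08, 0.27, -0.71, 0],
  [-0.19, 0.26, -0.01, 0.08, 0.27, -0.71, 0],
  [-0.25, 0.2, -0.03, 0.08, 0.27, -0.71, 0],
  [-0.29, 0.12, -0.04, 0.08, 0.27, -0.71, 0],
])

```text
time_s: 11.65
position: [0.5502, 0.1353, 0.1375]
orientation: [0.058, 0.988, 0.029, 0.144]
contact_force: [-5.3, -4.3, 7.6]
finger_gap: 0.286
grip_force: 60.5
```

```bash
sed -i 's/.0445\*AX/.0465*AX/' h.py; python3 -c "
from h import *
wind(15,.3,windR(12),nrot=4)"
```

```text
phi 90.0 rad 0.0652 h 0.0475 F [ 2.4 -4.3 -8.9] q [ 0.2   0.32 -0.69  2.13  0.57  0.55  0.57] t 11.65 gap 0.286
rv [ 0.024  0.083 -0.209]
[-0.48, 0.03, -0.04, 0.06, 0.21, -0.52, 0]
[-0.45, -0.14, -0.07, 0.06, 0.21, -0.52, 0]
[-0.38, -0.3, -0.07, 0.06, 0.21, -0.52, 0]
[-0.25, -0.41, -0.05, 0.06, 0.21, -0.52, 0]
[-0.1, -0.47, -0.02, 0.0, 0.0, 0.0, 0]
[0.04, -0.48, 0.01, 0.0, 0.0, 0.0, 0]
[0.18, -0.45, 0.04, 0.0, 0.0, 0.0, 0]
[0.3, -0.38, 0.07, 0.0, 0.0, 0.0, 0]
[0.39, -0.27, 0.09, 0.0, 0.0, 0.0, 0]
[0.45, -0.14, 0.1, 0.0, 0.0, 0.0, 0]
[0.47, 0.0, 0.11, 0.0, 0.0, 0.0, 0]
[0.45, 0.15, 0.1, 0.0, 0.0, 0.0, 0]
[0.39, 0.28, 0.09, 0.0, 0.0, 0.0, 0]
[0.29, 0.38, 0.07, 0.0, 0.0, 0.0, 0]
[0.17, 0.45, 0.04, 0.0, 0.0, 0.0, 0]
```

Works very well. Continue two calls, then check.

>>> send_rows([
  [-0.48, 0.03, -0.03, 0.06, 0.21, -0.52, 0],
  [-0.45, -0.14, -0.07, 0.06, 0.21, -0.52, 0],
  [-0.38, -0.3, -0.07, 0.06, 0.21, -0.52, 0],
  [-0.25, -0.41, -0.05, 0.06, 0.21, -0.52, 0],
  [-0.1, -0.47, -0.02, 0, 0, 0, 0],
])

```text
time_s: 12.28
position: [0.6164, 0.0816, 0.1642]
orientation: [-0.044, 0.993, 0.007, 0.107]
contact_force: [7.1, 4.7, 1.5]
finger_gap: 0.284
grip_force: 59.4
```

>>> send_rows([
  [0.04, -0.48, 0.01, 0, 0, 0, 0],
  [0.18, -0.45, 0.04, 0, 0, 0, 0],
  [0.3, -0.38, 0.07, 0, 0, 0, 0],
  [0.39, -0.27, 0.09, 0, 0, 0, 0],
  [0.45, -0.14, 0.1, 0, 0, 0, 0],
])

```text
time_s: 12.9
position: [0.5703, 0.0057, 0.1401]
orientation: [-0.042, 0.993, 0.005, 0.106]
contact_force: [-5.7, -0.5, 19.9]
finger_gap: 0.286
grip_force: 63.6
```

```bash
python3 -c "
from h import *
wind(20,.3,windR(12),nrot=4)"
```

```text
phi -81.8 rad 0.0661 h 0.0462 F [  1.4   0.  -20.6] q [ 0.52  0.37 -0.76  2.05  0.46  0.65  1.13] t 12.9 gap 0.286
rv [-0.001  0.003 -0.005]
[0.48, 0.01, 0.1, -0.0, 0.01, -0.01, 0]
[0.45, 0.15, 0.1, -0.0, 0.01, -0.01, 0]
[0.39, 0.28, 0.09, -0.0, 0.01, -0.01, 0]
[0.29, 0.38, 0.07, -0.0, 0.01, -0.01, 0]
[0.17, 0.45, 0.04, 0.0, 0.0, 0.0, 0]
[0.03, 0.48, 0.01, 0.0, 0.0, 0.0, 0]
[-0.11, 0.47, -0.03, 0.0, 0.0, 0.0, 0]
[-0.24, 0.42, -0.06, 0.0, 0.0, 0.0, 0]
[-0.35, 0.33, -0.08, 0.0, 0.0, 0.0, 0]
[-0.43, 0.2, -0.1, 0.0, 0.0, 0.0, 0]
[-0.47, 0.07, -0.11, 0.0, 0.0, 0.0, 0]
[-0.47, -0.08, -0.11, 0.0, 0.0, 0.0, 0]
[-0.42, -0.22, -0.1, 0.0, 0.0, 0.0, 0]
[-0.34, -0.34, -0.08, 0.0, 0.0, 0.0, 0]
[-0.23, -0.42, -0.05, 0.0, 0.0, 0.0, 0]
[-0.1, -0.48, -0.02, 0.0, 0.0, 0.0, 0]
[0.04, -0.48, 0.01, 0.0, 0.0, 0.0, 0]
[0.18, -0.45, 0.04, 0.0, 0.0, 0.0, 0]
[0.3, -0.37, 0.07, 0.0, 0.0, 0.0, 0]
[0.4, -0.26, 0.09, 0.0, 0.0, 0.0, 0]
```

>>> send_rows([
  [0.48, 0.01, 0.08, 0, 0.01, -0.01, 0],
  [0.45, 0.15, 0.09, 0, 0.01, -0.01, 0],
  [0.39, 0.28, 0.09, 0, 0.01, -0.01, 0],
  [0.29, 0.38, 0.07, 0, 0.01, -0.01, 0],
  [0.17, 0.45, 0.04, 0, 0, 0, 0],
])

```text
time_s: 13.52
position: [0.4984, 0.052, 0.1102]
orientation: [-0.045, 0.994, 0.005, 0.103]
contact_force: [6.8, -0.3, 7.4]
finger_gap: 0.287
grip_force: 61.2
```

>>> send_rows([
  [0.03, 0.48, 0.01, 0, 0, 0, 0],
  [-0.11, 0.47, -0.03, 0, 0, 0, 0],
  [-0.24, 0.42, -0.06, 0, 0, 0, 0],
  [-0.35, 0.33, -0.08, 0, 0, 0, 0],
  [-0.43, 0.2, -0.1, 0, 0, 0, 0],
])

```text
time_s: 14.15
position: [0.5322, 0.1308, 0.1292]
orientation: [-0.045, 0.994, 0.004, 0.102]
contact_force: [-1.3, -11.1, 7.5]
finger_gap: 0.285
grip_force: 61.4
```

>>> send_rows([
  [-0.47, 0.07, -0.11, 0, 0, 0, 0],
  [-0.47, -0.08, -0.11, 0, 0, 0, 0],
  [-0.42, -0.22, -0.1, 0, 0, 0, 0],
  [-0.34, -0.34, -0.08, 0, 0, 0, 0],
  [-0.23, -0.42, -0.05, 0, 0, 0, 0],
])

```text
time_s: 14.78
position: [0.6079, 0.0991, 0.1631]
orientation: [-0.046, 0.994, 0.005, 0.103]
contact_force: [-4.7, 0.7, 5.7]
finger_gap: 0.284
grip_force: 61.1
```

```bash
python3 -c "
from h import *
wind(15,.3,windR(12),nrot=4)"
```

```text
phi 21.6 rad 0.0655 h 0.0475 F [ 3.4  1.1 -6.5] q [ 0.33  0.41 -0.76  1.93  0.49  0.75  0.97] t 14.78 gap 0.284
rv [ 0.002 -0.003  0.001]
[-0.11, -0.48, 0.0, 0.0, -0.01, 0.0, 0]
[0.04, -0.49, 0.01, 0.0, -0.01, 0.0, 0]
[0.18, -0.45, 0.04, 0.0, -0.01, 0.0, 0]
[0.29, -0.38, 0.07, 0.0, -0.01, 0.0, 0]
[0.39, -0.27, 0.09, 0.0, 0.0, 0.0, 0]
[0.45, -0.14, 0.1, 0.0, 0.0, 0.0, 0]
[0.47, 0.0, 0.11, 0.0, 0.0, 0.0, 0]
[0.45, 0.14, 0.1, 0.0, 0.0, 0.0, 0]
[0.39, 0.27, 0.09, 0.0, 0.0, 0.0, 0]
[0.29, 0.38, 0.07, 0.0, 0.0, 0.0, 0]
[0.17, 0.45, 0.04, 0.0, 0.0, 0.0, 0]
[0.03, 0.48, 0.01, 0.0, 0.0, 0.0, 0]
[-0.11, 0.47, -0.03, 0.0, 0.0, 0.0, 0]
[-0.24, 0.42, -0.06, 0.0, 0.0, 0.0, 0]
[-0.35, 0.33, -0.08, 0.0, 0.0, 0.0, 0]
```

>>> send_rows([
  [-0.11, -0.48, -0.01, 0, -0.01, 0, 0],
  [0.04, -0.49, 0.01, 0, -0.01, 0, 0],
  [0.18, -0.45, 0.04, 0, -0.01, 0, 0],
  [0.29, -0.38, 0.07, 0, -0.01, 0, 0],
  [0.39, -0.27, 0.09, 0, 0, 0, 0],
])

```text
time_s: 15.4
position: [0.586, 0.0129, 0.1486]
orientation: [-0.045, 0.993, 0.005, 0.105]
contact_force: [-6.2, 5.5, 10.4]
finger_gap: 0.288
grip_force: 62.4
```

>>> send_rows([
  [0.45, -0.14, 0.1, 0, 0, 0, 0],
  [0.47, 0, 0.1, 0, 0, 0, 0],
  [0.45, 0.14, 0.1, 0, 0, 0, 0],
  [0.39, 0.27, 0.09, 0, 0, 0, 0],
  [0.29, 0.38, 0.07, 0, 0, 0, 0],
])

```text
time_s: 16.02
position: [0.5071, 0.0322, 0.1131]
orientation: [-0.045, 0.993, 0.005, 0.105]
contact_force: [4.1, 1.4, 7.8]
finger_gap: 0.286
grip_force: 61.4
```

```bash
python3 -c "
from h import *
wind(10,.2,windR(12),nrot=4)"
```

```text
phi -149.5 rad 0.0658 h 0.0473 F [-5.7  1.1 -6.8] q [ 0.47  0.32 -0.76  2.2   0.49  0.55  1.01] t 16.02 gap 0.286
rv [ 0.     0.001 -0.   ]
[0.12, 0.3, 0.05, 0.0, 0.0, -0.0, 0]
[0.07, 0.32, 0.02, 0.0, 0.0, -0.0, 0]
[0.0, 0.33, 0.0, 0.0, 0.0, -0.0, 0]
[-0.05, 0.32, -0.01, 0.0, 0.0, -0.0, 0]
[-0.11, 0.3, -0.03, 0.0, 0.0, 0.0, 0]
[-0.17, 0.27, -0.04, 0.0, 0.0, 0.0, 0]
[-0.22, 0.23, -0.05, 0.0, 0.0, 0.0, 0]
[-0.26, 0.18, -0.06, 0.0, 0.0, 0.0, 0]
[-0.29, 0.13, -0.07, 0.0, 0.0, 0.0, 0]
[-0.31, 0.07, -0.07, 0.0, 0.0, 0.0, 0]
```

>>> send_rows([
  [0.12, 0.3, 0.03, 0, 0, 0, 0],
  [0.07, 0.32, 0.02, 0, 0, 0, 0],
  [0, 0.33, 0, 0, 0, 0, 0],
  [-0.05, 0.32, -0.01, 0, 0, 0, 0],
  [-0.1, 0.24, -0.03, 0, 0, 0, 0],
])

```text
time_s: 16.65
position: [0.4992, 0.0924, 0.112]
orientation: [-0.045, 0.994, 0.004, 0.103]
contact_force: [-9.4, -2.1, 9.3]
finger_gap: 0.284
grip_force: 61.6
```

```bash
python3 -c "
from h import *
wind(6,.06,windR(12),nrot=4)"
```

```text
phi 155.3 rad 0.0653 h 0.0473 F [  7.5  -1.3 -11. ] q [ 0.33  0.32 -0.76  2.2   0.53  0.57  0.84] t 16.65 gap 0.284
rv [-0.    -0.002  0.001]
[-0.05, 0.09, 0.01, -0.0, -0.0, 0.0, 0]
[-0.05, 0.08, -0.01, -0.0, -0.0, 0.0, 0]
[-0.05, 0.08, -0.01, -0.0, -0.0, 0.0, 0]
[-0.06, 0.08, -0.01, -0.0, -0.0, 0.0, 0]
[-0.06, 0.07, -0.01, 0.0, 0.0, 0.0, 0]
[-0.07, 0.07, -0.02, 0.0, 0.0, 0.0, 0]
```

>>> send_rows([
  [-0.05, 0.09, -0.01, 0, 0, 0, 0],
  [-0.05, 0.08, -0.01, 0, 0, 0, 0],
  [-0.05, 0.08, -0.01, 0, 0, 0, 0],
  [-0.06, 0.08, -0.01, 0, 0, 0, 0],
  [0, 0, 0, 0, 0, 0, 0],
])

```text
time_s: 17.27
position: [0.5058, 0.1067, 0.1154]
orientation: [-0.046, 0.994, 0.005, 0.104]
contact_force: [-12.3, 2.4, 12.5]
finger_gap: 0.283
grip_force: 62.1
```

```bash
python3 - <<'E'
from h import *
from workcell import arm
wind(6,.06,windR(12),nrot=4)
c=arm.capture("top");W=cloud(c);hsv=cv2.cvtColor(c["pixels"],cv2.COLOR_BGR2HSV);np.savez("top4.npz",**c)
m=np.all((W>[.6,-.2,.05])&(W<[.74,.15,.09]),-1)&(abs(hsv[...,0].astype(int)-112)<12)&(hsv[...,1]>130)
O=np.array([.666,.0443,0])-(.0)*YF
L=(W[m]-O)@np.stack([XF,YF]).T*1000;print("blank along y",np.percentile(L[:,1],[.5,99.5]).round(1),"x of out part",np.percentile(L[L[:,1]<-95][:,0],[1,99]).round(1))
E
```

```text
phi 141.2 rad 0.0652 h 0.047 F [  9.2   3.5 -14.7] q [ 0.3   0.33 -0.76  2.18  0.54  0.58  0.82] t 17.27 gap 0.283
rv [ 0.    -0.002  0.001]
[-0.07, 0.07, -0.0, 0.0, -0.0, 0.0, 0]
[-0.07, 0.07, -0.02, 0.0, -0.0, 0.0, 0]
[-0.07, 0.06, -0.02, 0.0, -0.0, 0.0, 0]
[-0.07, 0.06, -0.02, 0.0, -0.0, 0.0, 0]
[-0.08, 0.06, -0.02, 0.0, 0.0, 0.0, 0]
[-0.08, 0.05, -0.02, 0.0, 0.0, 0.0, 0]
blank along y [-148.8   -2.6] x of out part [-25.3  21.4]
```

>>> send_rows([
  [-0.07, 0.07, -0.01, 0, 0, 0, 0],
  [-0.07, 0.07, -0.02, 0, 0, 0, 0],
  [-0.07, 0.06, -0.02, 0, 0, 0, 0],
  [-0.07, 0.06, -0.02, 0, 0, 0, 0],
  [0, 0, 0, 0, 0, 0, 0],
])

```text
time_s: 17.95
position: [0.5135, 0.1167, 0.1194]
orientation: [-0.045, 0.994, 0.004, 0.102]
contact_force: [-19.8, -3.1, 11.7]
finger_gap: 0.281
grip_force: 62.2
```

```bash
python3 -c "
from h import *
wind(6,.06,windR(12),nrot=4)"
```

```text
phi 129.4 rad 0.065 h 0.047 F [ 17.2  -1.3 -15.5] q [ 0.28  0.34 -0.76  2.15  0.54  0.61  0.81] t 17.95 gap 0.281
rv [-0.002 -0.005  0.001]
[-0.08, 0.06, -0.0, -0.0, -0.01, 0.0, 0]
[-0.08, 0.06, -0.02, -0.0, -0.01, 0.0, 0]
[-0.08, 0.05, -0.02, -0.0, -0.01, 0.0, 0]
[-0.08, 0.04, -0.02, -0.0, -0.01, 0.0, 0]
[-0.09, 0.04, -0.02, 0.0, 0.0, 0.0, 0]
[-0.09, 0.03, -0.02, 0.0, 0.0, 0.0, 0]
```

>>> send_rows([
  [-0.08, 0.06, -0.01, 0, 0, 0, 0],
  [-0.08, 0.06, -0.02, 0, 0, 0, 0],
  [0, 0, 0, 0, 0, 0, 0],
  [0, 0, 0, 0, 0, 0, 0],
  [0, 0, 0, 0, 0, 0, 0],
])

```text
time_s: 18.58
position: [0.517, 0.12, 0.1207]
orientation: [-0.045, 0.994, 0.002, 0.1]
contact_force: [-29.7, -9.6, 12.9]
finger_gap: 0.285
grip_force: 63.0
```

```bash
python3 -c "
from h import *
wind(4,.06,windR(12),nrot=4)"
```

```text
phi 125.0 rad 0.065 h 0.0466 F [ 27.3  -7.  -18.6] q [ 0.27  0.34 -0.76  2.14  0.54  0.62  0.8 ] t 18.57 gap 0.285
rv [-0.004 -0.01   0.   ]
[-0.08, 0.05, -0.02, -0.01, -0.02, 0.0, 0]
[-0.08, 0.05, -0.02, -0.01, -0.02, 0.0, 0]
[-0.09, 0.04, -0.02, -0.01, -0.02, 0.0, 0]
[-0.09, 0.04, -0.02, -0.01, -0.02, 0.0, 0]
```

Stop reached. Relieve, open part way, withdraw.

>>> send_rows([
  [0.08, -0.06, 0, 0, 0, 0, 0],
  [0, 0, 0, 0, 0, 0, 0.52],
  [0, 0, 0, 0, 0, 0, 0.52],
  [0, 0, 0, 0, 0, 0, 0.52],
  [0, 0, -0.3, 0, 0, 0, 0.52],
])

```text
time_s: 19.2
position: [0.516, 0.1199, 0.134]
orientation: [-0.045, 0.994, 0.005, 0.104]
contact_force: [0.2, -0.6, 0.1]
finger_gap: 0.523
grip_force: 0.0
```

>>> send_rows([
  [0, 0, -0.6, 0, 0, 0, 0.52],
  [0, 0, -1, 0, 0, 0, 0.52],
  [0, 0, -1, 0, 0, 0, 0.6],
  [0, 0, -1, 0, 0, 0, 0.8],
  [0, 0, 0, 0, 0, 0, 1],
])

```text
time_s: 19.82
position: [0.4874, 0.1176, 0.2784]
orientation: [-0.045, 0.993, 0.005, 0.107]
contact_force: [0.1, 0.3, -1.3]
finger_gap: 0.984
grip_force: 0.0
```

```bash
python3 - <<'E'
from h import *
from workcell import arm
o=arm.get_obs();print(o["position"].round(3),o["joint_positions"].round(2),o["time_s"])
F=np.stack([EX,YF,AX])
ims=[]
for n in("scene","top"):
    c=arm.capture(n);np.savez(n+"5.npz",**c);W=cloud(c);im=c["pixels"];hsv=cv2.cvtColor(im,cv2.COLOR_BGR2HSV)
    m=np.all((W>[.6,-.25,.05])&(W<[.74,.15,.09]),-1)&(abs(hsv[...,0].astype(int)-112)<12)&(hsv[...,1]>130)
    O=np.array([.666,.0443,0]);L=(W[m]-O)@np.stack([XF,YF]).T*1000
    out=m.copy();out[m]=(L[:,1]<-90);v,u=np.where(out);P=onplane(c,u.astype(float),v.astype(float),.068)
    print(n,"blank y",np.percentile(L[:,1],[.5,99.5]).round(1),"out rect",rect(P),"z",np.median(W[out][:,2]).round(4))
    # hub top height above the shoulder, and bearing of the arm
    S=(W-SEAT)@F.T*1000
    k=np.all((S>[-13,-13,45])&(S<[13,13,75]),-1);print(" hub top h",np.median(S[k][:,2]).round(1) if k.any() else None,k.sum())
    k=((hsv[...,0]<6)|(hsv[...,0]>174))&(hsv[...,1]>150)&(np.linalg.norm(S[...,:2],axis=-1)<90)&(S[...,2]>10)&(S[...,2]<75);
    if k.any():print(" red",S[k].mean(0).round(1),S[k][:,2].max().round(1))
    u,v=map(int,proj(c,[.65,-.0,.07]));k=75;ims.append(cv2.resize(im[v-k:v+k,u-k:u+k],(400,400),interpolation=2))
cv2.imwrite("pics/a5.png",np.hstack(ims))
E
```

```text
[0.487 0.118 0.278] [ 0.51  0.04 -0.92  2.04  0.13  0.88  1.18] 19.825
scene blank y [-151.7  -11.1] out rect [670.1 -71.5  51.   59.1   5.3] z 0.0653
 hub top h 58.5 63
 red [-47.4  60.1  45.7] 65.8
top blank y [-150.    -3.4] out rect [674.7 -75.7  48.5  60.7   5.9] z 0.0682
 hub top h 60.0 157
 red [-31.2  46.9  42.1] 59.5
```

View pics/a5.png

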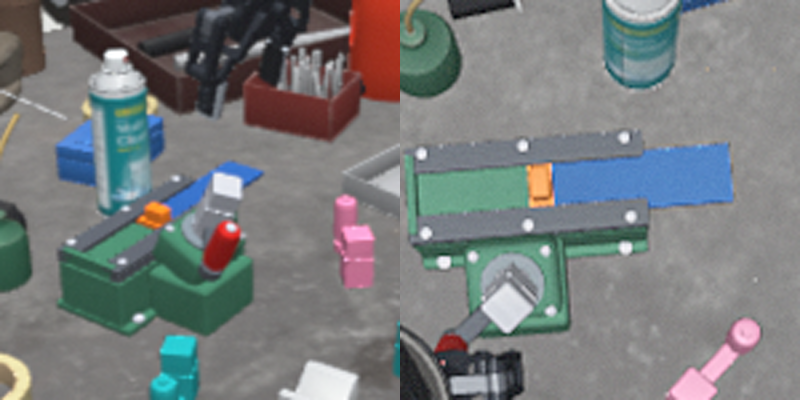

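The crop shows the crank home, pusher (540,185 right half) at its end and the blank out at (690,175). Now the blank.

```bash
python3 -c "
from h import *
plan([.6745,-.0536,.15],down(5.2),n=17,grip=.75)"
```

```text
now [0.4866 0.1168 0.2754] d [ 0.1879 -0.1704 -0.1254] rotvec [0.165 0.165 1.565] rows 17 t 19.93 F [-0.1  0.2 -1.4] gap 0.999 q [ 0.5   0.05 -0.92  2.04  0.14  0.87  1.18]
[-0.21, -0.27, 0.23, 0.1, 0.1, 0.92, 0.75]
[-0.23, -0.25, 0.23, 0.1, 0.1, 0.92, 0.75]
[-0.26, -0.23, 0.23, 0.1, 0.1, 0.92, 0.75]
[-0.28, -0.2, 0.23, 0.1, 0.1, 0.92, 0.75]
[-0.3, -0.17, 0.23, 0.1, 0.1, 0.92, 0.75]
[-0.32, -0.14, 0.23, 0.1, 0.1, 0.92, 0.75]
[-0.33, -0.11, 0.23, 0.1, 0.1, 0.92, 0.75]
[-0.34, -0.07, 0.23, 0.1, 0.1, 0.92, 0.75]
[-0.35, -0.04, 0.22, 0.1, 0.1, 0.92, 0.75]
[-0.35, -0.01, 0.22, 0.1, 0.1, 0.92, 0.75]
[-0.35, 0.03, 0.22, 0.1, 0.1, 0.92, 0.75]
[-0.35, 0.06, 0.21, 0.1, 0.1, 0.92, 0.75]
[-0.35, 0.1, 0.21, 0.1, 0.1, 0.92, 0.75]
[-0.34, 0.13, 0.2, 0.1, 0.1, 0.92, 0.75]
[-0.33, 0.16, 0.2, 0.1, 0.1, 0.92, 0.75]
[-0.31, 0.19, 0.19, 0.1, 0.1, 0.92, 0.75]
[-0.29, 0.22, 0.19, 0.1, 0.1, 0.92, 0.75]
```

>>> send_rows([
  [-0.21, -0.27, 0.23, 0.1, 0.1, 0.92, 0.75],
  [-0.23, -0.25, 0.23, 0.1, 0.1, 0.92, 0.75],
  [-0.26, -0.23, 0.23, 0.1, 0.1, 0.92, 0.75],
  [-0.28, -0.2, 0.23, 0.1, 0.1, 0.92, 0.75],
  [-0.3, -0.17, 0.23, 0.1, 0.1, 0.92, 0.75],
])

```text
time_s: 20.55
position: [0.5413, 0.0669, 0.2369]
orientation: [0.186, 0.98, 0.003, 0.075]
contact_force: [-0.0, -1.1, -0.1]
finger_gap: 0.751
grip_force: 0.0
```

>>> send_rows([
  [-0.32, -0.14, 0.23, 0.1, 0.1, 0.92, 0.75],
  [-0.33, -0.11, 0.23, 0.1, 0.1, 0.92, 0.75],
  [-0.34, -0.07, 0.23, 0.1, 0.1, 0.92, 0.75],
  [-0.35, -0.04, 0.22, 0.1, 0.1, 0.92, 0.75],
  [-0.35, -0.01, 0.22, 0.1, 0.1, 0.92, 0.75],
])

```text
time_s: 21.18
position: [0.5964, 0.017, 0.1996]
orientation: [0.406, 0.913, 0.0, 0.044]
contact_force: [-1.0, -0.2, 0.2]
finger_gap: 0.749
grip_force: 0.0
```

>>> send_rows([
  [-0.35, 0.03, 0.22, 0.1, 0.1, 0.92, 0.75],
  [-0.35, 0.06, 0.21, 0.1, 0.1, 0.92, 0.75],
  [-0.35, 0.1, 0.21, 0.1, 0.1, 0.92, 0.75],
  [-0.34, 0.13, 0.2, 0.1, 0.1, 0.92, 0.75],
  [-0.33, 0.16, 0.2, 0.1, 0.1, 0.92, 0.75],
])

```text
time_s: 21.8
position: [0.6513, -0.0332, 0.1623]
orientation: [0.604, 0.797, -0.002, 0.01]
contact_force: [-0.8, 0.1, -0.4]
finger_gap: 0.757
grip_force: 0.0
```

>>> send_rows([
  [-0.31, 0.19, 0.19, 0.1, 0.1, 0.92, 0.75],
  [-0.29, 0.22, 0.19, 0.1, 0.1, 0.92, 0.75],
  [0, 0, 0.2, 0, 0, 0, 0.75],
  [0, 0, 0.3, 0, 0, 0, 0.75],
  [0, 0, 0.1, 0, 0, 0, 0.75],
])

```text
time_s: 22.42
position: [0.6721, -0.0524, 0.1242]
orientation: [0.673, 0.739, -0.003, -0.003]
contact_force: [0.0, 0.4, 0.3]
finger_gap: 0.754
grip_force: 0.0
```

```bash
python3 - <<'E'
from h import *
from workcell import arm
plan([.6745,-.0536,.061],down(5.2),grip=.75)
o=arm.get_obs();A=Ro.from_quat(o["orientation"]);p0=np.array(o["position"])
ims=[]
for n in("scene","top"):
    c=arm.capture(n);np.savez(n+"6.npz",**c);W=cloud(c);Q=A.inv().apply((W-p0).reshape(-1,3)).reshape(W.shape)*1000;im=c["pixels"]
    k=np.all((Q>[-16,-60,-30])&(Q<[16,60,20]),-1)&~((im[...,0]>im[...,2].astype(int)+40))
    for s in(-1,1):
        kk=k&(s*Q[...,1]>20)
        if kk.sum()>5:print(n,s,kk.sum(),"y",np.percentile(Q[kk][:,1],[2,98]).round(1),"tip z",np.percentile(Q[kk][:,2],[97,100]).round(1),"x",np.percentile(Q[kk][:,0],[2,98]).round(1))
    u,v=map(int,proj(c,p0-[0,0,.03]));r=45;ims.append(cv2.resize(im[v-r:v+r,u-r:u+r],(400,400),interpolation=2))
cv2.imwrite("pics/a6.png",np.hstack(ims))
E
```

```text
now [ 0.6721 -0.0524  0.1242] d [ 0.0024 -0.0012 -0.0632] rotvec [-0.009 -0.001  0.003] rows 2 t 22.43 F [0.  0.4 0.3] gap 0.754 q [ 0.32  0.58 -0.47  1.67  0.3   0.97 -0.17]
[-0.02, 0.04, 0.79, -0.05, -0.0, 0.01, 0.75]
[-0.02, 0.03, 0.79, -0.05, -0.0, 0.01, 0.75]
scene -1 70 y [-47.9 -33. ] tip z [3.4 5.1] x [-6.  13.9]
scene 1 76 y [28.9 44.9] tip z [1.1 4.2] x [-11.3  13.6]
```

View pics/a6.png

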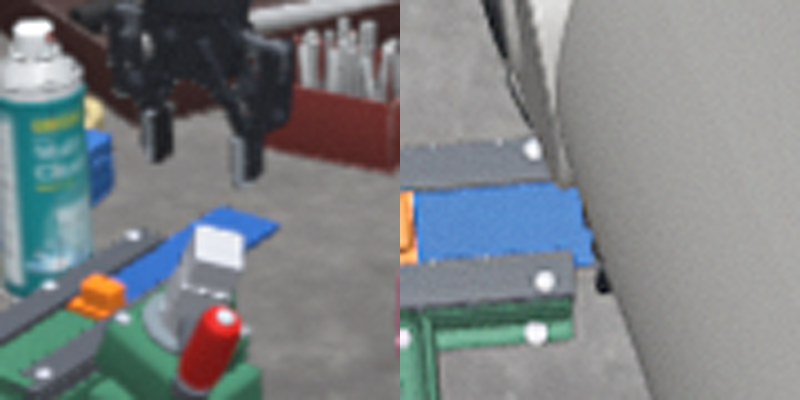

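Fingers (155,135) and (245,160) straddle the projecting blank in the scene view. Descend and grip.

>>> send_rows([
  [-0.02, 0.04, 0.7, -0.05, 0, 0.01, 0.75],
  [-0.02, 0.03, 0.55, -0.05, 0, 0.01, 0.75],
  [0, 0, 0.3, 0, 0, 0, 0.75],
  [0, 0, 0, 0, 0, 0, 0.3],
  [0, 0, 0, 0, 0, 0, 0.3],
])

```text
time_s: 23.15
position: [0.6761, -0.0543, 0.0644]
orientation: [0.675, 0.738, 0.001, 0.001]
contact_force: [-0.9, -0.7, -1.2]
finger_gap: 0.567
grip_force: 61.9
```

>>> send_rows([
  [0, 0, 0, 0, 0, 0, 0.3],
  [0, 0, 0, 0, 0, 0, 0.3],
  [0, 0, 0, 0, 0, 0, 0.3],
  [0, 0, 0, 0, 0, 0, 0.3],
  [0, 0, 0, 0, 0, 0, 0.3],
])

```text
time_s: 23.78
position: [0.6758, -0.0545, 0.0636]
orientation: [0.675, 0.738, 0.001, 0.001]
contact_force: [1.0, -0.2, -1.3]
finger_gap: 0.561
grip_force: 62.0
```

```bash
python3 -c "
from h import *
from workcell import arm
p=np.array(arm.get_obs()['position']);print(arm.get_obs()['contact_force'])
plan(p-.093*YF,down(5.2),n=4,grip=0.3)"
```

```text
[ 1.01444858 -0.19837234 -1.27493704]
now [ 0.6758 -0.0545  0.0636] d [ 0.0084 -0.0926  0.    ] rotvec [ 0.003 -0.    -0.001] rows 4 t 23.77 F [ 1.  -0.2 -1.3] gap 0.561 q [ 0.3   0.65 -0.44  1.7   0.35  0.86 -0.2 ]
[-0.58, 0.0, -0.0, 0.01, -0.0, -0.0, 0.3]
[-0.58, 0.0, -0.0, 0.01, -0.0, -0.0, 0.3]
[-0.58, 0.0, -0.0, 0.01, -0.0, -0.0, 0.3]
[-0.58, 0.0, -0.0, 0.01, -0.0, -0.0, 0.3]
```

>>> send_rows([
  [-0.25, 0, 0, 0, 0, 0, 0.3],
  [-0.55, 0, 0, 0, 0, 0, 0.3],
  [-0.6, 0, 0, 0, 0, 0, 0.3],
  [-0.6, 0, 0, 0, 0, 0, 0.3],
  [-0.35, 0, 0, 0, 0, 0, 0.3],
])

```text
time_s: 24.4
position: [0.684, -0.1511, 0.0633]
orientation: [0.676, 0.737, 0.001, 0.001]
contact_force: [0.7, -0.4, -1.1]
finger_gap: 0.564
grip_force: 62.0
```

```bash
python3 - <<'E'
from h import *
from workcell import arm
o=arm.get_obs();print(o["position"].round(4),o["contact_force"].round(1),o["moment"].round(2),o["finger_gap"],o["grip_force"])
c=arm.capture("scene");W=cloud(c);hsv=cv2.cvtColor(c["pixels"],cv2.COLOR_BGR2HSV)
m=np.all((W>[.6,-.35,.03])&(W<[.78,.15,.1]),-1)&(abs(hsv[...,0].astype(int)-112)<12)&(hsv[...,1]>130)
L=(W[m]-np.array([.666,.039,0]))@np.stack([XF,YF,ZZ]).T*1000
print(len(L),"y_f",np.percentile(L[:,1],[1,99]).round(1))
for a in range(-260,-60,30):
    k=(L[:,1]>a)&(L[:,1]<a+30)
    if k.sum()>4:print(a,k.sum(),np.median(L[k],0).round(1))
E
```

```text
[ 0.684  -0.1511  0.0633] [ 0.7 -0.4 -1.1] [-0.03  0.03  0.03] 0.5637080392949831 61.955673694610596
253 y_f [-240.3  -96.6]
-260 14 [ -15.1 -235.3   64.6]
-230 31 [  10.6 -215.2   65.3]
-200 72 [ 1.00e-01 -1.82e+02  6.53e+01]
-170 67 [  -2.6 -155.2   65.2]
-140 60 [  -6.2 -129.4   65. ]
-110 9 [ 18.6 -97.6  65.6]
```

Blank is fully out (tail ~20 mm past the mouth), level in the grip. Carry to the tray.

```bash
python3 -c "
from h import *
plan([.5145,-.385,.12],down(-3.8),n=10,grip=0.3)"
```

```text
now [ 0.684  -0.1525  0.0633] d [-0.1695 -0.2325  0.0567] rotvec [0.002 0.001 0.152] rows 10 t 24.45 F [-1.2 -3.4 -0.3] gap 0.565 q [ 0.43  0.68 -0.43  1.65  0.34  0.89 -0.05]
[-0.54, -0.47, -0.14, 0.0, 0.0, 0.15, 0.3]
[-0.55, -0.46, -0.14, 0.0, 0.0, 0.15, 0.3]
[-0.56, -0.46, -0.14, 0.0, 0.0, 0.15, 0.3]
[-0.56, -0.45, -0.14, 0.0, 0.0, 0.15, 0.3]
[-0.57, -0.44, -0.14, 0.0, 0.0, 0.15, 0.3]
[-0.58, -0.43, -0.14, 0.0, 0.0, 0.15, 0.3]
[-0.58, -0.42, -0.14, 0.0, 0.0, 0.15, 0.3]
[-0.59, -0.41, -0.14, 0.0, 0.0, 0.15, 0.3]
[-0.6, -0.4, -0.14, 0.0, 0.0, 0.15, 0.3]
[-0.6, -0.39, -0.14, 0.0, 0.0, 0.15, 0.3]
```

>>> send_rows([
  [-0.3, -0.2, -0.3, 0, 0, 0.15, 0.3],
  [-0.55, -0.46, -0.3, 0, 0, 0.15, 0.3],
  [-0.56, -0.46, -0.3, 0, 0, 0.15, 0.3],
  [-0.56, -0.45, -0.3, 0, 0, 0.15, 0.3],
  [-0.57, -0.44, -0.2, 0, 0, 0.15, 0.3],
])

```text
time_s: 25.08
position: [0.6089, -0.2543, 0.1209]
orientation: [0.702, 0.712, 0.001, 0.001]
contact_force: [0.1, 0.4, -1.3]
finger_gap: 0.562
grip_force: 62.0
```

>>> send_rows([
  [-0.58, -0.43, 0, 0, 0, 0.15, 0.3],
  [-0.58, -0.42, 0, 0, 0, 0.15, 0.3],
  [-0.59, -0.41, 0, 0, 0, 0.15, 0.3],
  [-0.6, -0.4, 0, 0, 0, 0.15, 0.3],
  [-0.6, -0.39, 0, 0, 0, 0.15, 0.3],
])

```text
time_s: 25.7
position: [0.525, -0.3711, 0.12]
orientation: [0.728, 0.685, 0.001, 0.001]
contact_force: [0.1, 0.5, -0.8]
finger_gap: 0.563
grip_force: 62.0
```

```bash
python3 - <<'E'
from h import *
from workcell import arm
plan([.5145,-.385,.02],down(-3.8),grip=0.3)
c=arm.capture("scene");W=cloud(c);hsv=cv2.cvtColor(c["pixels"],cv2.COLOR_BGR2HSV)
m=np.all((W>[.4,-.6,.05])&(W<[.65,-.15,.2]),-1)&(abs(hsv[...,0].astype(int)-112)<12)&(hsv[...,1]>130)
Q=W[m];print(len(Q),rect(Q),np.linalg.lstsq(np.c_[Q[:,:2],np.ones(len(Q))],Q[:,2],rcond=None)[0].round(3),np.median(Q[:,2]))
E
```

```text
now [ 0.525  -0.3711  0.12  ] d [-0.0105 -0.0139 -0.1   ] rotvec [ 0.003 -0.001  0.005] rows 3 t 25.7 F [ 0.1  0.5 -0.8] gap 0.563 q [ 0.82  0.53 -0.4   1.76  0.25  0.9   0.25]
[-0.12, -0.08, 0.83, 0.01, -0.0, 0.02, 0.3]
[-0.12, -0.08, 0.83, 0.01, -0.0, 0.02, 0.3]
[-0.12, -0.08, 0.83, 0.01, -0.0, 0.02, 0.3]
276 [ 519.5 -345.3  155.8   64.7   86.4] [-0.014 -0.003  0.128] 0.12166897883982883
```

>>> send_rows([
  [-0.12, -0.08, 0.6, 0.01, 0, 0.02, 0.3],
  [-0.12, -0.08, 0.9, 0.01, 0, 0.02, 0.3],
  [-0.12, -0.08, 0.7, 0.01, 0, 0.02, 0.3],
  [0, 0, 0.3, 0, 0, 0, 0.3],
  [0, 0, 0.15, 0, 0, 0, 0.3],
])

```text
time_s: 26.38
position: [0.5157, -0.384, 0.0133]
orientation: [0.73, 0.683, 0.0, -0.0]
contact_force: [0.6, -0.1, -1.3]
finger_gap: 0.56
grip_force: 62.0
```

>>> send_rows([
  [0, 0, 0.06, 0, 0, 0, 0.3],
  [0, 0, 0.04, 0, 0, 0, 0.3],
  [0, 0, 0.03, 0, 0, 0, 0.3],
  [0, 0, 0.02, 0, 0, 0, 0.3],
  [0, 0, 0, 0, 0, 0, 0.3],
])

```text
time_s: 27.0
position: [0.5154, -0.3845, 0.0076]
orientation: [0.73, 0.683, 0.0, -0.0]
contact_force: [-1.0, 1.5, 6.8]
finger_gap: 0.563
grip_force: 66.0
```

```bash
python3 - <<'E'
from h import *
from workcell import arm
for n in("scene","top"):
    c=arm.capture(n);W=cloud(c);hsv=cv2.cvtColor(c["pixels"],cv2.COLOR_BGR2HSV)
    b=np.all((W>[.4,-.55,-.02])&(W<[.63,-.2,.06]),-1);m=b&(abs(hsv[...,0].astype(int)-112)<12)&(hsv[...,1]>130)
    f=np.all((W>[.44,-.48,-.02])&(W<[.60,-.25,.06]),-1)&(hsv[...,1]<60)&(W[...,2]<.012)
    Q,G=W[m],W[f]
    if len(Q)<10: print(n,"hidden");continue
    pl=np.linalg.lstsq(np.c_[G[:,:2],np.ones(len(G))],G[:,2],rcond=None)[0];h=Q[:,2]-np.c_[Q[:,:2],np.ones(len(Q))]@pl
    print(n,len(Q),len(G),"blank top over floor mm",np.percentile(h,[10,50,90])*1000,rect(Q),"floor z",np.median(G[:,2]))
E
```

```text
scene 278 948 blank top over floor mm [ 7.69691964  9.47586052 11.69099459] [ 501.5 -356.9  151.3   79.8   88.2] floor z -0.000582341224220477
top 945 3744 blank top over floor mm [ 7.5801088   9.97359798 12.40512048] [ 505.6 -339.9  106.2   71.2   88.7] floor z 0.002269721707694349
```

Fingertips touch the tray floor with the blank about 3.5 mm above it; release gently from here.

>>> send_rows([
  [0, 0, -0.02, 0, 0, 0, 0.5],
  [0, 0, 0, 0, 0, 0, 0.56],
  [0, 0, 0, 0, 0, 0, 0.6],
  [0, 0, 0, 0, 0, 0, 0.65],
  [0, 0, 0, 0, 0, 0, 0.7],
])

```text
time_s: 27.72
position: [0.5152, -0.3844, 0.0077]
orientation: [0.73, 0.683, 0.0, -0.001]
contact_force: [0.7, 0.8, 0.6]
finger_gap: 0.701
grip_force: 0.0
```

>>> send_rows([
  [0, 0, 0, 0, 0, 0, 0.75],
  [0, 0, -0.3, 0, 0, 0, 0.75],
  [0, 0, -0.8, 0, 0, 0, 0.75],
  [0, 0, -1, 0, 0, 0, 0.75],
  [0, 0, -1, 0, 0, 0, 0.75],
])

```text
time_s: 28.35
position: [0.5153, -0.3844, 0.1339]
orientation: [0.73, 0.683, 0.0, -0.0]
contact_force: [0.4, -0.1, 0.5]
finger_gap: 0.752
grip_force: 0.0
```

>>> send_rows([
  [0, 0, -1, 0, 0, 0, 0.75],
  [0, -1, -0.6, 0, 0, 0, 0.75],
  [0, -1, 0, 0, 0, 0, 0.75],
  [0, 0, 0, 0, 0, 0, 0.75],
  [0, 0, 0, 0, 0, 0, 0.75],
])

```text
time_s: 28.98
position: [0.4359, -0.3794, 0.1967]
orientation: [0.73, 0.683, 0.0, 0.0]
contact_force: [0.2, -1.0, -0.2]
finger_gap: 0.748
grip_force: 0.0
```

```bash
python3 - <<'E'
from h import *
from workcell import arm
F=np.stack([EX,YF,AX])
for n in("scene","top"):
    c=arm.capture(n);cv2.imwrite(f"pics/f_{n}.png",c["pixels"]);W=cloud(c);hsv=cv2.cvtColor(c["pixels"],cv2.COLOR_BGR2HSV)
    b=np.all((W>[.4,-.55,-.02])&(W<[.63,-.2,.06]),-1);m=b&(abs(hsv[...,0].astype(int)-112)<12)&(hsv[...,1]>130)
    f=np.all((W>[.44,-.48,-.02])&(W<[.60,-.25,.06]),-1)&(hsv[...,1]<60)&(W[...,2]<.012)
    Q,G=W[m],W[f]
    if len(Q)>10:
        pl=np.linalg.lstsq(np.c_[G[:,:2],np.ones(len(G))],G[:,2],rcond=None)[0];h=Q[:,2]-np.c_[Q[:,:2],np.ones(len(Q))]@pl
        print(n,"top over floor",np.percentile(h,[10,50,90])*1000,rect(Q))
    S=(W-SEAT)@F.T*1000
    k=np.all((S>[-13,-13,45])&(S<[13,13,75]),-1);print(" hub top h",np.median(S[k][:,2]).round(1) if k.any() else None)
E
```

```text
scene top over floor [3.52673298 5.74092492 8.09005508] [ 513.7 -358.8  154.4   53.5   87.6]
 hub top h 58.4
top top over floor [3.5122578  5.94613087 8.38423548] [ 515.6 -361.3  147.1   47.6   87.1]
 hub top h 60.1
```

View pics/f_scene.png

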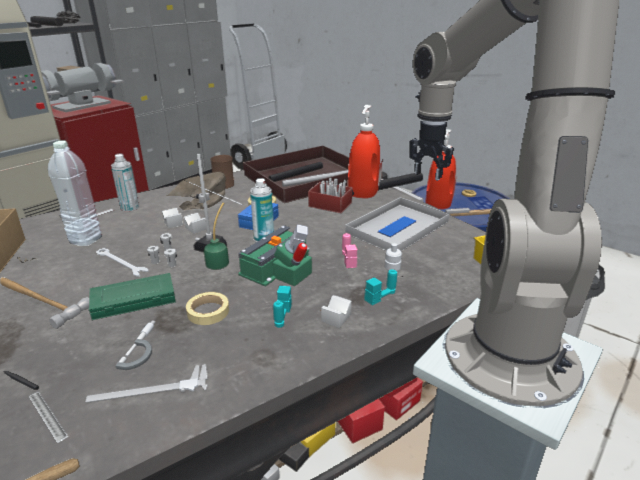

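The final picture shows the blank flat in the tray at (398,226), the crank on the shaft at (300,245), and the bystanders where they were.

```bash
python3 -c "
from workcell import arm
print(arm.finish_job())"
```

```text
the job is handed in; nothing more can be done
None
```

The job is handed in at about 29 s: crank fully home on the shaft, wound clockwise to its stop, and the blank lying flat in the grey tray (let go about 3.5 mm above its floor, because the fingertips touched first); no bystander was seen to have moved.

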